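# Refit the washed weighing platform on the café scale

## Robot

A 7-joint arm with a two-finger parallel gripper is mounted at the origin on the work surface. World frame = base frame: x ahead of the robot, y to its left, z up, the work surface at z = 0. Lengths are in mm, angles in rad, forces in N, time in s.
With the tool pointing down it reaches from about 400 to 850 mm from the base axis. Payload 10.4 kg.
Tool frame: the origin (TCP) lies at the very end of the fingers, on their centre line; the grasp point (between the pads) lies 19 mm behind it; z points along the fingers, y is the direction in which the jaws open and shut (so a half turn about z gives the same grasp; the last joint's range is limited). The gripper opens to 87 mm and grips with 3 to 60 N. Pads are 19 mm wide; open, the fingers measure 117 mm over their backs; the gripper's body (75 mm by 190 mm) begins 51 mm behind the grasp point.
Start: joints at [-1.278, 0.332, -0.065, 1.46, 0.022, 1.35, -0.088], TCP at [194.098, 594.122, 193.776] pointing down, gripper open.
Joint ranges: [-2.6, 2.6], [-0.5, 2.12], [-1.47, 1.34], [0.16, 2.42], [-1.27, 4.41], [0.06, 2.06], [-2.6, 2.6]. Speed limits (rad/s): [2.22, 2.22, 2.79, 2.79, 3.14, 3.14, 3.14].

## Interface

Orientations are given as a rotation vector (axis times angle).
In Python, from plant import sensors, cams, workorder gives the robot as it stands.
- The arm moves only by the shell command python3 -m crank 'ROWS'. ROWS is text: rows parted by semicolons, each of 7 numbers parted by spaces: the shift along the world's x, y, z in cm, then the turn, a rotation vector about the world's x, y, z in degrees, then the finger opening in cm, from 0 to 8.7. A call has 1 to 12 rows; each row is the pose to reach, as a shift and turn from the pose measured when the call began; what a row does not reach only later rows make up. A row lasts 1/12 s, in which the tool goes at most 41.7 mm and 7.16 degrees, less where a joint would pass 70% of its speed; a pose out of reach is approached as far as the arm can. A call with a gripper value outside its range is refused whole. The fingers move at their own pace and stop on an object; the grip force is fixed at half the most. Time passes only in rows, so rows that repeat a pose let the fingers close. It gives the time, the measured TCP pose, the force and the opening at its end, in the units of the state.
- sensors.state(): the state, without advancing time (a new reading comes with each control period).
- cams.snapshot(name): name is "scene" or "side" or "wrist"; returns the picture (384x512x3 uint8, red, green, blue); there is no depth.
- cams.calibration(name): a dict with "mtx" (3x3 intrinsics, pixels), "eye" and "orientation" of the camera in the world. Camera axes: x right, y down, z forward; pixel columns grow to the right and rows downward; lengths in mm; the calibration is good to about 2 mm. The wrist camera is an equidistant fisheye: a pixel r from the principal point sees the ray r / f radians off the axis. A picture is of the moment at which its call begins: read the wrist's pose just before it. calibration takes no time and is no camera call; for the wrist camera it gives the pose at the moment of the call.
- workorder.close_job(): hands the job in, once; it reports no verdict.
The state is a dict: "time": time; "qpos": joint angles; "dq": joint speeds; "joint_torque": joint torques, N m; "tool_pos": TCP position; "eef_rot": TCP orientation; "ft_force": force on the tool from outside, world axes, zero at the start; "moment": the same for the moment, N m; "width": opening from 0.0 (shut) to 1.0 (fully open).
Only numpy, scipy, OpenCV 4.12 (cv2) and the standard library are available. Lean on these libraries where they do the work, as an engineer would, in place of code of your own. Each camera call takes 0.05 s, during which the arm holds its last target.

## Task

Put the washed weighing platform from the drainer mat back on the café scale, its red stop away from the display: set it down gently on the carrier, let go, and if it rocks or stands crooked ease it about until all three ball feet have dropped into their seats and it sits level on its own. Then bed it by pressing straight down on top of the saddle with about a kilo for a moment, and leave it there untouched. The scale must never carry more than 2 kg, platform included, and the other things on the bench stay where they are.

Things in the scene. Friction and masses are not known exactly. Their poses are not given: they have to be found in the camera images.
- saddle (a point): centre (half-way up) of the black saddle on the loose weighing platform: 60 mm long (x), 28 wide (y), 46 tall plus two 5 mm ribs on top; a red stop, 10 mm tall, 7 long, closes its +x end on top. It stands on a stainless plate 130 (x) x 150 (y) mm, 0.45 kg in all. From this point: rib tops 25 mm up, top of plate 26 down, undersides of the ball feet 45 down. Grip it across its 28 mm (jaws along y)
- foot_cup (a point): centre of the platform's polished ball foot (14 mm, slippery) that belongs in the round cup, 50 mm to +x of the saddle centre, 38 mm below it. Cup: at x +50, y 0 from the carrier's centre, a 45 degree cone 12 mm wide at its mouth, in a post 36 mm across. Out of it the foot stands about 3 mm too high and the platform leans about 2 degrees
- foot_groove (a point): centre of the like foot that belongs in the V groove, at x -40, y +55 mm from the saddle centre, 38 mm below it. Groove: at x -40, y +55 from the carrier's centre, 36 mm long, pointing at the cup, 45 degree sides, 12 mm wide at its mouth, in a block 40 mm wide. Out of it the foot stands about 3 mm too high and the platform leans about 2 degrees
- foot_flat (a point): centre of the like foot that belongs on the flat pad, at x -40, y -55 mm from the saddle centre, 38 mm below it. Pad: at x -40, y -55 from the carrier's centre, 40 mm across, 3 mm lower than the mouths of cup and groove
- scale_top (a point): the scale: centre of the top of its white case, 190 (x) x 200 mm, 44 mm above the bench, fixed. Display pod on its -x side, out to 143 mm from the centre, 48 mm above the bench. Above it stands a three-armed aluminium carrier with steel seats. A platform at home has its axes along the carrier's and its saddle centre about 70 mm (+-2.5) above this point, the plate 41 mm above it
- carrier (a joint): how far the carrier has sunk on its load cell, m: 0 empty, 0.1 mm per N, springing back; the platform alone gives about 0.45 mm, over 20 N (2 mm, platform included) ruins the cell. The carrier sits loosely on a rubber-mounted cell, so its centre may be up to 3.5 mm off the case's in x and in y, 2 mm higher or lower, and turned up to 6 degrees. Seat mouths are nominally 28 mm above the case top
- portafilter: portafilter lying on the bench, steel head 67 mm across, 30 mm high, at its origin (underside); black handle to its -x, 175 mm; leave alone
- tamper: steel tamper, 58 mm across, 88 mm tall, upright; origin at its underside; leave alone
- jug: steel milk jug with handle, 84 mm across, 105 mm tall; origin at its underside; leave alone
- sanitiser: green bottle, 68 mm across, 190 mm tall; origin at its underside; leave alone
- cups: stack of three white cups, 80 mm across, about 100 mm tall; origin at its underside; leave alone
- brush: dish brush with blue handle, 220 mm long along its x, lying; leave alone
- funnel: black dosing funnel ring, 84 mm across, 34 mm high; origin at its underside; leave alone
Things that resemble listed ones, but are neither listed nor needed, are in the scene too. Leave any yellow look-alike of the part that bears saddle alone.

How it is judged:
By the outcome, as a careful person would: the job done as asked, in the order asked, and still so for the second after the job is handed in, with the robot touching nothing.
It also fails if it takes over 72 s, if anything falls off the work surface, if the arm or the gripper's body presses on something with over 40 N, if the wrist force passes 120 N, or if a joint passes its speed limit or range.

## Working session

There is one attempt and no reset: what is moved stays moved. The work goes in short steps, Python scripts to look and compute and a shell command to move; the robot and the scene stay as the last step left them, time stands still between calls to the robot, and variables do not carry over. Pictures are saved under pics/ and viewed, and the job is handed in when it is done.

```bash
ls; mkdir -p pics; python3 - <<'E'
from plant import sensors,cams
import cv2
print(sensors.state())
for n in ["scene","side","wrist"]:
    c=cams.calibration(n); print(n,c)
    im=cams.snapshot(n); cv2.imwrite(f"pics/{n}0.png",cv2.cvtColor(im,cv2.COLOR_RGB2BGR))
E
```

```text
pics
{'time': 0.0, 'qpos': array([-1.27760091,  0.33285697, -0.06472095,  1.46098658,  0.02158763,
        1.34989417, -0.08848947]), 'dq': array([-0.00011124, -0.00084232,  0.00030317, -0.00193177, -0.00096085,
       -0.00054194,  0.00010336]), 'joint_torque': array([-2.33155624e-04, -6.23278069e+01,  2.44907301e-02, -3.89888978e+01,
       -6.13534916e-02,  4.00989444e-02,  1.53819396e-04]), 'tool_pos': array([193.96058836, 593.66909321, 192.94171505]), 'eef_rot': array([-4.93886619e-01, -3.10234689e+00,  2.26023819e-03]), 'ft_force': array([ 0.38789156,  0.07287306, -0.203508  ]), 'moment': array([ 0.00321763,  0.05038616, -0.04331167]), 'width': 1.0018620277358752}
scene {'mtx': array([[430.4018855 ,   0.        , 259.02721073],
       [  0.        , 430.4018855 , 194.65768182],
       [  0.        ,   0.        ,   1.        ]]), 'eye': array([ 902.52142729, -542.33661169, 1106.31072626]), 'orientation': array([-2.48631714, -0.81663183,  0.22050052])}
side {'mtx': array([[478.23963956,   0.        , 257.97236229],
       [  0.        , 478.23963956, 192.6359657 ],
       [  0.        ,   0.        ,   1.        ]]), 'eye': array([  -7.27395572, -844.80110847, 1060.56535054]), 'orientation': array([-2.31269133,  0.63671616, -0.28119231])}
wrist {'mtx': array([[297.31863964,   0.        , 259.05789031],
       [  0.        , 297.31863964, 196.02373825],
       [  0.        ,   0.        ,   1.        ]]), 'eye': array([123.66785324, 616.93441748, 383.89003679]), 'orientation': array([2.35376479, 1.70697595, 0.2337672 ])}
```

View pics/scene0.png

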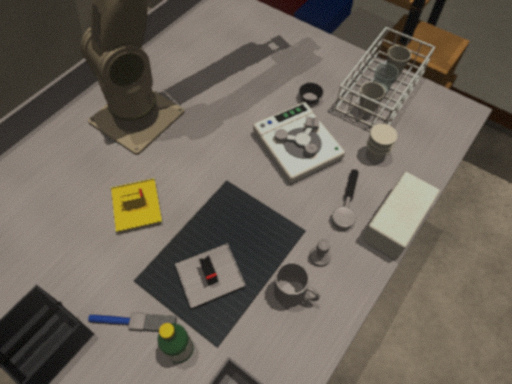

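View pics/side0.png

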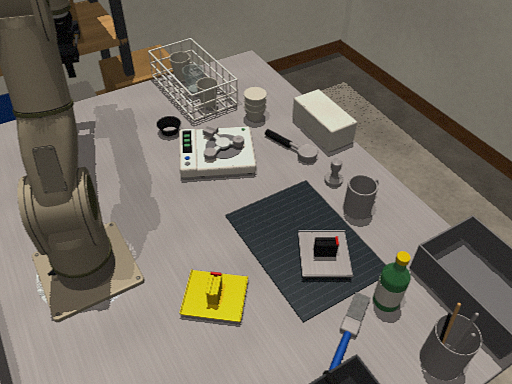

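View pics/wrist0.png

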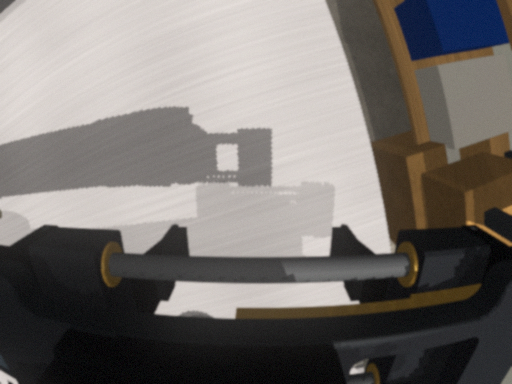

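```bash
cat > h.py <<'E'
import numpy as np,cv2
from scipy.spatial.transform import Rotation as R
from plant import sensors,cams
def ray(c,uv,fish=False):
    m=c['mtx'];x=(uv[0]-m[0,2])/m[0,0];y=(uv[1]-m[1,2])/m[1,1]
    if fish:
        r=np.hypot(x,y);d=np.array([np.sin(r)*x/max(r,1e-9),np.sin(r)*y/max(r,1e-9),np.cos(r)])
    else: d=np.array([x,y,1.])
    return np.array(c['eye']),R.from_rotvec(c['orientation']).apply(d/np.linalg.norm(d))
def onz(c,uv,z,fish=False):
    e,d=ray(c,uv,fish);return e+d*(z-e[2])/d[2]
def tri(rs):
    A=0;b=0
    for e,d in rs:
        P=np.eye(3)-np.outer(d,d);A=A+P;b=b+P@e
    X=np.linalg.solve(A,b)
    return X,[np.linalg.norm((np.eye(3)-np.outer(d,d))@(X-e)) for e,d in rs]
def proj(c,p,fish=False):
    q=R.from_rotvec(c['orientation']).inv().apply(np.asarray(p)-c['eye']);m=c['mtx']
    if fish:
        t=np.arctan2(np.hypot(q[0],q[1]),q[2]);h=max(np.hypot(q[0],q[1]),1e-9);x,y=t*q[0]/h,t*q[1]/h
    else: x,y=q[0]/q[2],q[1]/q[2]
    return np.array([m[0,0]*x+m[0,2],m[1,1]*y+m[1,2]])
E
python3 - <<'E'
import cv2
for n,(x,y,w,h),o in [("scene",(165,230,90,80),"a"),("side",(290,220,75,65),"b"),("scene",(245,95,105,90),"c"),("side",(170,115,95,75),"d")]:
    im=cv2.imread(f"pics/{n}0.png")[y:y+h,x:x+w]
    cv2.imwrite(f"pics/crop_{o}.png",cv2.resize(im,None,fx=4.2,fy=4.2,interpolation=cv2.INTER_CUBIC))
a=[cv2.resize(cv2.imread(f"pics/crop_{o}.png"),(400,300)) for o in "abcd"]
import numpy as np
cv2.imwrite("pics/crops.png",np.vstack([np.hstack(a[:2]),np.hstack(a[2:])]))
E
```

```text
(no output)
```

View pics/crops.png

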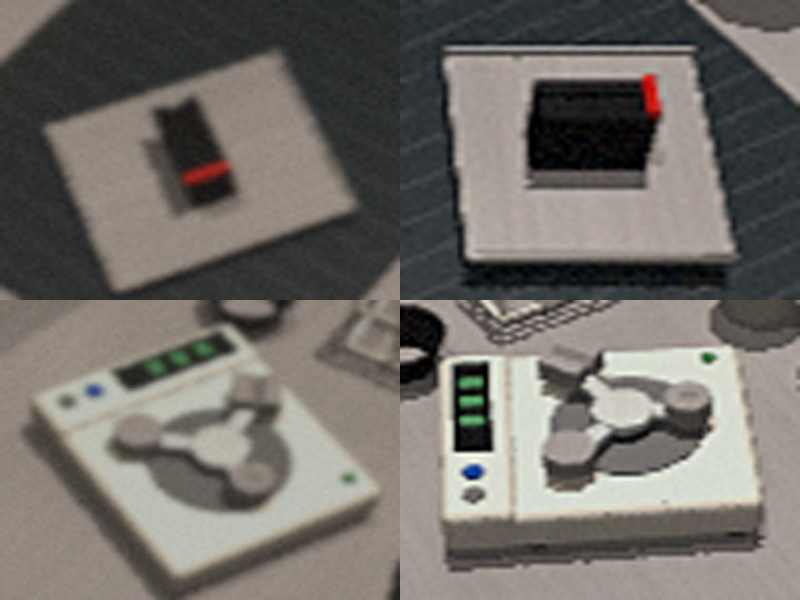

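```bash
python3 - <<'E'
from h import *
S=cams.calibration('scene');D=cams.calibration('side')
np.set_printoptions(precision=1,suppress=True)
f=lambda o,u,v:{'a':(165+u/4.444-.4,230+v/3.75-.4),'b':(290+u/5.333-.4,220+v/4.615-.4),'c':(245+u*105/400-.4,95+v*90/300-.4),'d':(170+u*95/400-.4,115+v*75/300-.4)}[o]
print("plate")
A=[(45,128),(280,50),(358,208),(112,292)];B=[(65,250),(43,52),(297,52),(335,250)]
pa=[onz(S,f('a',*p),20)for p in A];pb=[onz(D,f('b',*p),20)for p in B]
for q in (pa,pb):
    q=np.array(q);print(q,q.mean(0),np.linalg.norm(np.diff(q,axis=0),axis=1))
for a,b in zip(A,B): print(tri([ray(S,f('a',*a)),ray(D,f('b',*b))]))
print("case corners")
# scene: pod left-back (32,395-300)...
C=[(375,190),(178,272)];E_=[(333,48),(360,207)]
for q in [onz(S,f('c',*p),44)for p in C]+[onz(D,f('d',*p),44)for p in E_]: print(q)
print("arms centre, cup, flat, groove at z=72")
for p in [(222,147),(255,172),(135,133),(253,85)]: print(onz(S,f('c',*p),72))
for p in [(222,108),(289,92),(172,145),(170,65)]: print(onz(D,f('d',*p),72))
E
```

```text
plate
[[ 465.9 -321.5   20. ]
 [ 542.1 -189.5   20. ]
 [ 653.9 -256.7   20. ]
 [ 576.4 -387.1   20. ]] [ 559.6 -288.7   20. ] [152.4 130.4 151.8]
[[ 472.1 -313.2   20. ]
 [ 544.  -189.8   20. ]
 [ 659.6 -257.5   20. ]
 [ 585.8 -380.1   20. ]] [ 565.4 -285.2   20. ] [142.8 134.  143.1]
(array([ 468.4, -320.8,   29.2]), [np.float64(2.748831756759704), np.float64(2.748831756759548)])
(array([ 542.9, -190.6,   21.9]), [np.float64(0.42018563735974246), np.float64(0.42018563735965786)])
(array([ 655.7, -259.4,   25.8]), [np.float64(1.2434356466829768), np.float64(1.243435646682938)])
(array([ 579.3, -387.2,   32. ]), [np.float64(1.7027449787775557), np.float64(1.7027449787776636)])
case corners
[644.4 252.9  44. ]
[567.4  83.6  44. ]
[645.  252.4  44. ]
[562.9  73.7  44. ]
arms centre, cup, flat, groove at z=72
[527.9 201.4  72. ]
[564.5 193.   72. ]
[462.7 173.4  72. ]
[507.8 278.3  72. ]
[516.1 198.5  72. ]
[569.5 190.5  72. ]
[463.2 178.   72. ]
[506.8 265.7  72. ]
```

```bash
python3 - <<'E'
from h import *
np.set_printoptions(precision=2,suppress=True)
s=sensors.state();T=R.from_rotvec(s['eef_rot']);print(T.as_matrix())
c=cams.calibration('wrist');C=R.from_rotvec(c['orientation'])
print("cam in tool",T.inv().apply(c['eye']-s['tool_pos']),(T.inv()*C).as_matrix())
print("tool yaw of y axis",np.degrees(np.arctan2(T.as_matrix()[1,1],T.as_matrix()[0,1])))
E
```

```text
[[-0.95  0.31 -0.  ]
 [ 0.31  0.95 -0.  ]
 [-0.   -0.   -1.  ]]
cam in tool [  74.06   -0.02 -190.88] [[-0.   -0.96 -0.27]
 [ 1.   -0.   -0.  ]
 [ 0.   -0.27  0.96]]
tool yaw of y axis 71.90759794511882
```

```bash
python3 -m crank '38.2 -41.1 0 0 0 -6.4 8.7;38.2 -41.1 0 0 0 -6.4 8.7;38.2 -41.1 0 0 0 -6.4 8.7;38.2 -41.1 0 0 0 -6.4 8.7;38.2 -41.1 0 0 0 -6.4 8.7;38.2 -41.1 0 0 0 -6.4 8.7;38.2 -41.1 0 0 0 -6.4 8.7;38.2 -41.1 0 0 0 -6.4 8.7;38.2 -41.1 0 0 0 -6.4 8.7;38.2 -41.1 0 0 0 -6.4 8.7;38.2 -41.1 0 0 0 -6.4 8.7;38.2 -41.1 0 0 0 -6.4 8.7'; python3 -c "
from plant import sensors;s=sensors.state();print(s['tool_pos'],s['eef_rot'],s['time'])"
```

```text
time: 1.15
tool_pos: [535.3, 225.9, 193.2]
eef_rot: [-0.666, -3.07, 0.002]
ft_force: [0.5, 0.9, 0.4]
width: 1.001
[535.26030635 225.91469477 193.22051798] [-6.66049533e-01 -3.06998953e+00  1.58092092e-03] 1.15
```

```bash
python3 -m crank '4.1 -4.3 -5 0 0 0 8.7;4.1 -4.3 -6 0 0 0 8.7;4.1 -4.3 -6 0 0 0 8.7;4.1 -4.3 -6 0 0 0 8.7;4.1 -4.3 -6 0 0 0 8.7'; python3 - <<'E'
from h import *
import pickle
c=cams.calibration('wrist');im=cams.snapshot('wrist')
pickle.dump((c,im),open('w1.pkl','wb'))
cv2.imwrite('pics/w1.png',cv2.resize(im[:,:,::-1],(800,600),interpolation=cv2.INTER_CUBIC))
E
```

```text
time: 1.57
tool_pos: [575.9, 183.6, 133.3]
eef_rot: [-0.665, -3.069, 0.001]
ft_force: [-0.1, 0.1, 0.5]
width: 1.004
```

View pics/w1.png

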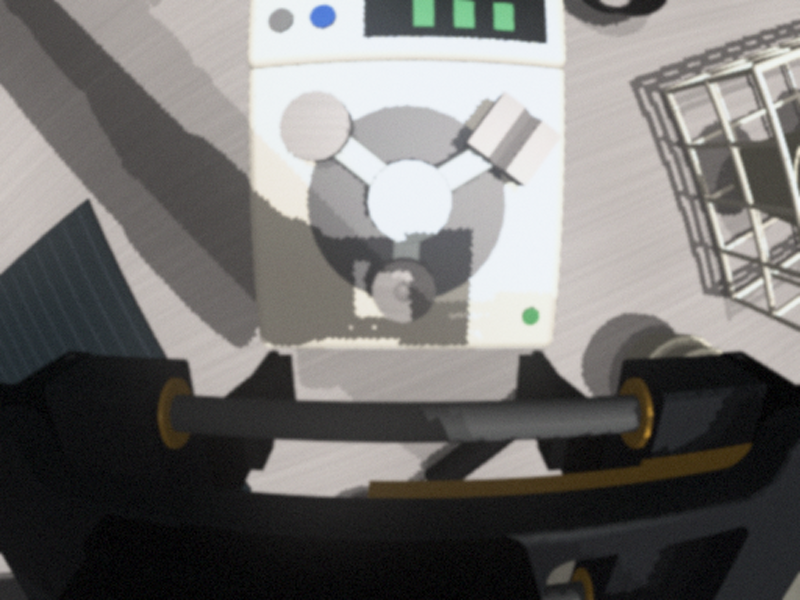

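```bash
python3 - <<'E'
import pickle,cv2
c,im=pickle.load(open('w1.pkl','rb'))
cv2.imwrite('pics/w1z.png',cv2.resize(im[50:215,170:370,::-1],(800,660))[:600] if 0 else cv2.resize(im[55:205,170:370,::-1],(800,600),interpolation=cv2.INTER_CUBIC))
E
```

```text
(no output)
```

View pics/w1z.png

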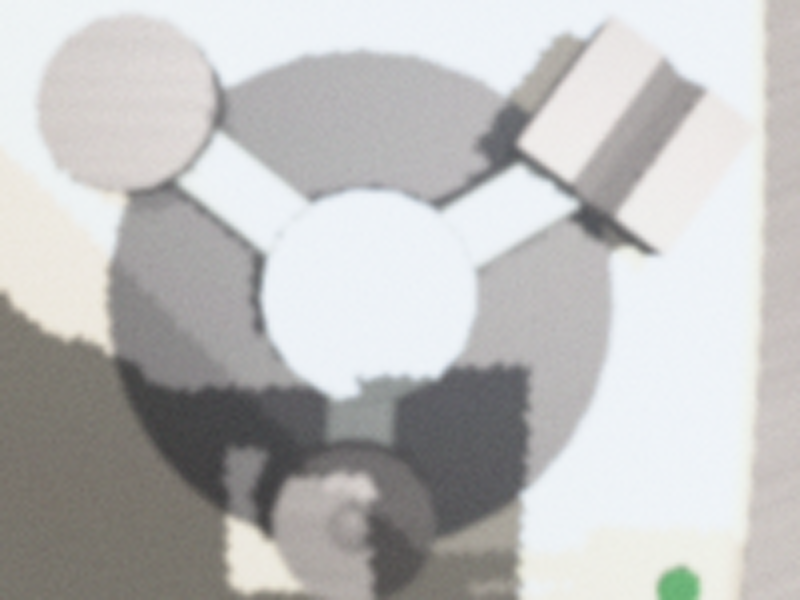

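```bash
python3 - <<'E'
from h import *
import pickle
np.set_printoptions(precision=2,suppress=True)
c,im=pickle.load(open('w1.pkl','rb'))
F=lambda u,v:(170+u/4-.4,55+v/4-.4)
nom=np.array([[50,0],[-40,-55],[-40,55]])
for dz in(-3,0,3):
    P=np.array([onz(c,F(*p),z+dz,True)[:2] for p,z in [((353,520),72),((128,103),69),((634,137),72)]])
    a=nom-nom.mean(0);b=P-P.mean(0)
    th=np.arctan2((a[:,0]*b[:,1]-a[:,1]*b[:,0]).sum(),(a*b).sum());sc=np.sqrt((b**2).sum()/(a**2).sum())
    Rm=np.array([[np.cos(th),-np.sin(th)],[np.sin(th),np.cos(th)]])
    t=P.mean(0)-Rm@nom.mean(0)
    print(dz,np.degrees(th),sc,t,(P-(nom@Rm.T+t)).ravel())
# groove axis
g=[onz(c,F(*p),69,True) for p in((683,78),(597,196))];d=g[1]-g[0];print("groove dir",np.degrees(np.arctan2(d[1],d[0])))
# case edges px in 800x600 img
def px(u,v):return (u*.64-.2,v*.64-.2)
for n,p in [("L1",(251,100)),("L2",(262,335)),("R1",(563,100)),("R2",(552,340)),("bl",(264,346)),("br",(550,347))]: print(n,onz(c,px(*p),44,True))
s=sensors.state();print(s['time'])
E
```

```text
-3 -28.314900296847977 0.9894861646748029 [520.73 210.67] [-0.63  0.38  0.52  0.25  0.11 -0.64]
0 -28.31485859807935 0.9778972737993363 [520.69 210.66] [-1.24  0.72  1.13  0.65  0.12 -1.37]
3 -28.314815899122618 0.9663083848329487 [520.65 210.64] [-1.86  1.05  1.73  1.05  0.12 -2.09]
groove dir -59.4549904331886
L1 [421.28 149.49  44.  ]
L2 [559.11  86.88  44.  ]
R1 [500.61 324.02  44.  ]
R2 [641.77 260.11  44.  ]
bl [566.42  84.24  44.  ]
br [645.9  257.24  44.  ]
1.6167
```

```bash
python3 - <<'E'
from h import *
np.set_printoptions(precision=0,suppress=True)
S=cams.calibration('scene');D=cams.calibration('side')
for n,a,b,z in[("san cap",(167,330),(403,258),190),("jug rim",(293,275),(363,184),105),("tamper top",(323,245),(337,163),88),("cups top",(383,133),(256,93),100)]:
    print(n,onz(S,a,z),onz(D,b,z),tri([ray(S,a),ray(D,b)])[0])
for uv in[(350,34),(412,62),(434,40)]:print("rack",onz(S,uv,100))
E
```

```text
san cap [ 620. -475.  190.] [ 614. -481.  190.] [ 619. -476.  183.]
jug rim [ 752. -189.  105.] [ 755. -196.  105.] [ 754. -194.  107.]
tamper top [766. -70.  88.] [759. -76.  88.] [766. -67.  79.]
cups top [719. 342. 100.] [725. 339. 100.] [721. 334. 106.]
rack [415. 671. 100.]
rack [653. 672. 100.]
rack [666. 819. 100.]
```

```bash
python3 -m crank '0 -4 3 0 0 -3 8.7;3.2 -50 5 0 0 -6.5 8.7;3.2 -50 5 0 0 -6.5 8.7;3.2 -50 5 0 0 -6.5 8.7;3.2 -50 5 0 0 -6.5 8.7;3.2 -50 5 0 0 -6.5 8.7;3.2 -50 5 0 0 -6.5 8.7;3.2 -50 5 0 0 -6.5 8.7;3.2 -50 5 0 0 -6.5 8.7;3.2 -50 5 0 0 -6.5 8.7;3.2 -50 5 0 0 -6.5 8.7;3.2 -50 5 0 0 -6.5 8.7'
```

```text
time: 2.62
tool_pos: [608.7, -306.2, 185.4]
eef_rot: [0.831, 3.027, 0.002]
ft_force: [0.6, 1.0, -0.1]
width: 1.001
```

```bash
python3 -m crank '0 -1 -4 0 0 0 8.7;0 -1 -5 0 0 0 8.7;0 -1 -5 0 0 0 8.7;0 -1 -5 0 0 0 8.7'; python3 - <<'E'
from h import *
import pickle
c=cams.calibration('wrist');im=cams.snapshot('wrist')
pickle.dump((c,im),open('w2.pkl','wb'))
cv2.imwrite('pics/w2.png',cv2.resize(im[:,:,::-1],(800,600),interpolation=cv2.INTER_CUBIC))
E
```

```text
time: 2.95
tool_pos: [609.9, -313.8, 136.4]
eef_rot: [0.827, 3.027, 0.004]
ft_force: [0.7, 0.5, 1.3]
width: 1.001
```

View pics/w2.png

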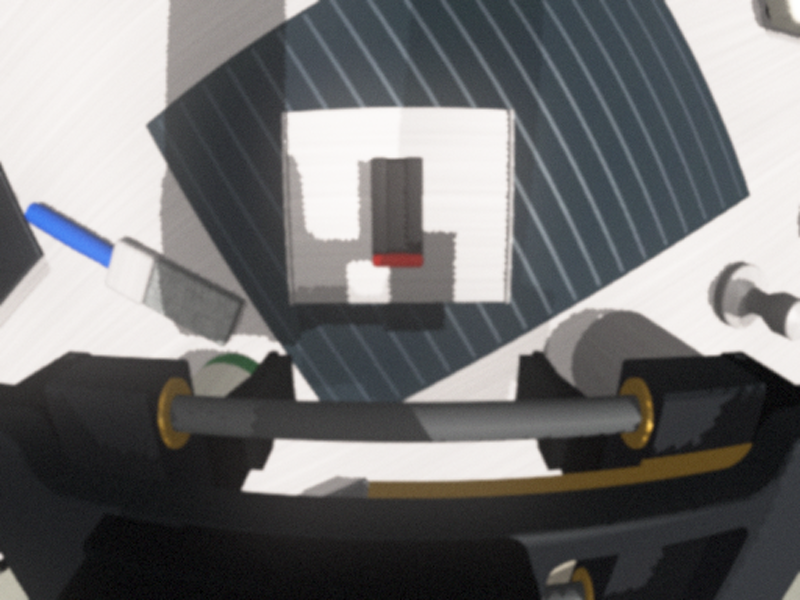

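```bash
python3 - <<'E'
from h import *
import pickle
np.set_printoptions(precision=1,suppress=True)
c,im=pickle.load(open('w2.pkl','rb'))
px=lambda u,v:(u*.64-.2,v*.64-.2)
P=np.array([onz(c,px(*p),21,True) for p in[(284,109),(514,110),(510,302),(290,302)]])
print(P,P.mean(0));L=lambda a,b:(np.linalg.norm(P[b]-P[a]),np.degrees(np.arctan2(*(P[b]-P[a])[[1,0]])))
print(L(0,3),L(1,2),L(0,1),L(3,2))
Q=np.array([onz(c,px(*p),z,True) for p,z in[((371,158),70),((422,158),70),((423,256),72),((374,256),72)]])
print(Q,Q.mean(0))
s=sensors.state();print(s['tool_pos'],s['eef_rot'])
E
```

```text
[[ 463.6 -320.2   21. ]
 [ 541.8 -190.3   21. ]
 [ 655.5 -256.    21. ]
 [ 577.4 -387.8   21. ]] [ 559.6 -288.6   21. ]
(np.float64(132.37503076802304), np.float64(-30.705840441122216)) (np.float64(131.27775061113303), np.float64(-30.01036197848158)) (np.float64(151.64787641883171), np.float64(58.965237092303184)) (np.float64(153.23902112289213), np.float64(59.38254124800166))
[[ 527.  -286.6   70. ]
 [ 541.2 -262.7   70. ]
 [ 588.4 -289.7   72. ]
 [ 574.5 -313.1   72. ]] [ 557.8 -288.    71. ]
[ 610.4 -314.1  137.4] [0.8 3.  0. ]
```

```bash
python3 -m crank '-3 1.5 -1 0 0 0 8.7;-5.1 2.55 -3 0 0 0 8.7;-5.1 2.55 -3 0 0 0 8.7;-5.1 2.55 -6 0 0 0 8.7;-5.1 2.55 -8 0 0 0 8.7;-5.1 2.55 -10 0 0 0 8.7;-5.1 2.55 -10.5 0 0 0 8.7;-5.1 2.55 -10.5 0 0 0 8.7;-5.1 2.55 -10.5 0 0 0 8.7';python3 - <<'E'
from h import *
im=cams.snapshot('wrist')
cv2.imwrite('pics/w3.png',im[:,:,::-1])
print(sensors.state())
E
```

```text
time: 3.75
tool_pos: [560.8, -288.5, 34.3]
eef_rot: [0.824, 3.024, 0.004]
ft_force: [0.2, 0.3, -0.2]
width: 1.001
{'time': 3.8, 'qpos': array([ 0.01886267,  0.50575944,  0.50301046,  1.64902373, -0.27699593,
        1.05012959,  1.64481409]), 'dq': array([ 0.0030581 , -0.00275604,  0.0021913 ,  0.00143867,  0.00026353,
       -0.00461572,  0.00288802]), 'joint_torque': array([-2.43189102e-01, -6.12008286e+01,  1.00902656e+01, -3.28521109e+01,
        6.51482289e-03,  7.11986935e-02, -5.05341286e-04]), 'tool_pos': array([ 560.91161306, -288.73178499,   34.60247794]), 'eef_rot': array([0.82396283, 3.02330021, 0.00350378]), 'ft_force': array([0.2259715 , 0.2261491 , 0.00132609]), 'moment': array([-0.02518654, -0.01874223, -0.02632023]), 'width': 1.0013942793970811}
```

View pics/w3.png

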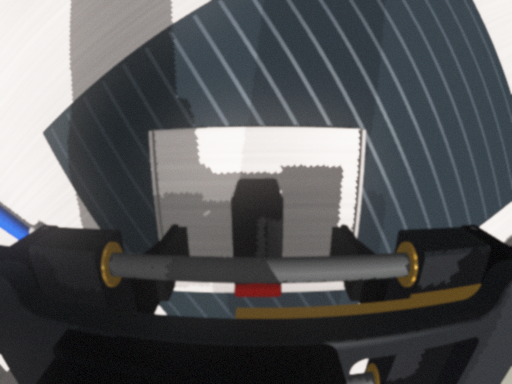

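```bash
python3 -m crank '-0.1 0 -0.4 0 0 0 8.7;-0.1 0 -0.4 0 0 0 8.7;-0.1 0 -0.4 0 0 0 2;-0.1 0 -0.4 0 0 0 2;-0.1 0 -0.4 0 0 0 2;-0.1 0 -0.4 0 0 0 2;-0.1 0 -0.4 0 0 0 2;-0.1 0 -0.4 0 0 0 2;-0.1 0 -0.4 0 0 0 2;-0.1 0 -0.4 0 0 0 2;-0.1 0 -0.4 0 0 0 2;-0.1 0 -0.4 0 0 0 2'
```

```text
time: 4.8
tool_pos: [559.9, -288.8, 30.6]
eef_rot: [0.824, 3.023, 0.003]
ft_force: [-2.4, -3.5, 1.0]
width: 0.325
```

```bash
python3 -m crank '0 0 0.5 0 0 0 1.5;0 0 1 0 0 0 1.5;0 0 3 0 0 0 1.5;0 0 6 0 0 0 1.5;0 0 10 0 0 0 1.5;0 0 12 0 0 0 1.5;0 0 12 0 0 0 1.5;0 0 12 0 0 0 1.5;0 0 12 0 0 0 1.5'; python3 - <<'E'
from h import *
np.set_printoptions(precision=3,suppress=True)
import pickle
s=sensors.state();print(s['tool_pos'],s['eef_rot'],s['ft_force'],s['moment'],s['width'])
c=cams.calibration('wrist');im=cams.snapshot('wrist');d=cams.snapshot('side')
pickle.dump((c,im,s),open('w4.pkl','wb'))
cv2.imwrite('pics/w4.png',im[:,:,::-1])
cv2.imwrite('pics/s4.png',d[:,:,::-1])
E
```

```text
time: 5.55
tool_pos: [559.0, -288.2, 149.0]
eef_rot: [0.824, 3.026, 0.004]
ft_force: [0.6, 0.1, -5.0]
width: 0.318
[ 559.038 -288.152  148.971] [0.824 3.026 0.004] [ 0.601  0.107 -4.997] [-0.04   0.022 -0.023] 0.31842677399796476
```

View pics/w4.png

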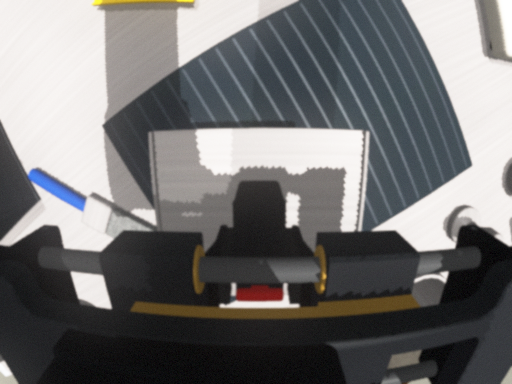

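View pics/s4.png

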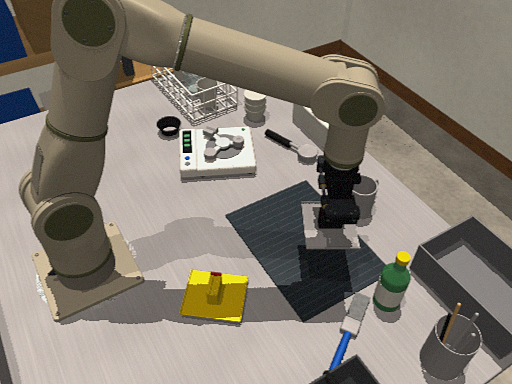

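```bash
python3 - <<'E'
from h import *
import pickle
np.set_printoptions(precision=1,suppress=True)
c,im,s=pickle.load(open('w4.pkl','rb'))
T=R.from_rotvec(s['eef_rot'])
g=cv2.cvtColor(im,cv2.COLOR_RGB2GRAY).astype(float)
for u in range(170,360,30): print(u, 118+np.argmax(np.diff(g[118:142,u])), end=' ')
for v in(150,180,210): print(v,145+np.argmax(np.diff(g[v,140:165]))-5,352+np.argmin(np.diff(g[v,355:380]))+3)
for z in(-6,-9,-12):
    for uv in [(151,130.5),(366,130.5)]:
        e,d=ray(c,uv,True);e=T.inv().apply(e-s['tool_pos']);d=T.inv().apply(d)
        print(z,e+d*((-z)-e[2])/d[2])
E
```

```text
170 129 200 128 230 127 260 127 290 127 320 128 350 129 150 148 368
180 150 366
210 150 363
-6 [ 65.1 -74.5   6. ]
-6 [65.  73.2  6. ]
-9 [ 65.  -75.6   9. ]
-9 [64.9 74.3  9. ]
-12 [ 64.8 -76.8  12. ]
-12 [64.7 75.4 12. ]
```

```bash
python3 -m crank '-0.5 4 0 0 0 0 1.5;-3.8 49.9 0 0 0 2.1 1.5;-3.8 49.9 0 0 0 2.1 1.5;-3.8 49.9 0 0 0 2.1 1.5;-3.8 49.9 0 0 0 2.1 1.5;-3.8 49.9 0 0 0 2.1 1.5;-3.8 49.9 0 0 0 2.1 1.5;-3.8 49.9 0 0 0 2.1 1.5;-3.8 49.9 0 0 0 2.1 1.5;-3.8 49.9 0 0 0 2.1 1.5;-3.8 49.9 0 0 0 2.1 1.5;-3.8 49.9 0 0 0 2.1 1.5'
```

```text
time: 6.65
tool_pos: [519.7, 210.7, 147.2]
eef_rot: [0.77, 3.043, 0.002]
ft_force: [1.3, 0.2, -3.2]
width: 0.317
```

```bash
python3 -m crank '0 0 0 0 0 0 1.5;0 0 0 0 0 0 1.5;0 0 0 0 0 0 1.5'
```

```text
time: 6.9
tool_pos: [519.0, 210.1, 145.9]
eef_rot: [0.769, 3.044, -0.002]
ft_force: [0.3, -0.5, -4.4]
width: 0.319
```

```bash
python3 -m crank '0.15 0.05 -1.5 0 0 0 1.5;0.17 0.05 -3.3 0 0 0 1.5;0.17 0.05 -3.3 0 0 0 1.5;0.17 0.05 -3.3 0 0 0 1.5;0.17 0.05 -3.3 0 0 0 1.5'; python3 - <<'E'
from h import *
import pickle
s=sensors.state();print(s['tool_pos'],s['eef_rot'],s['ft_force'])
c=cams.calibration('wrist');im=cams.snapshot('wrist');a=cams.snapshot('scene');d=cams.snapshot('side')
pickle.dump((c,im,s,a,d),open('w5.pkl','wb'))
z=np.hstack([cv2.resize(x,(400,300),interpolation=cv2.INTER_CUBIC) for x in(a[85:190,230:370],d[75:195,140:300])])
cv2.imwrite('pics/w5.png',np.vstack([z,cv2.resize(im[60:260,56:456],(800,400))[:300]])[:,:,::-1])
E
```

```text
time: 7.32
tool_pos: [521.2, 209.8, 113.6]
eef_rot: [0.771, 3.043, -0.001]
ft_force: [-0.3, 0.1, -4.0]
width: 0.319
[521.24568046 209.76400184 113.55229025] [ 7.71220687e-01  3.04348140e+00 -1.36807645e-03] [-0.31990061  0.11322255 -4.04868769]
```

View pics/w5.png

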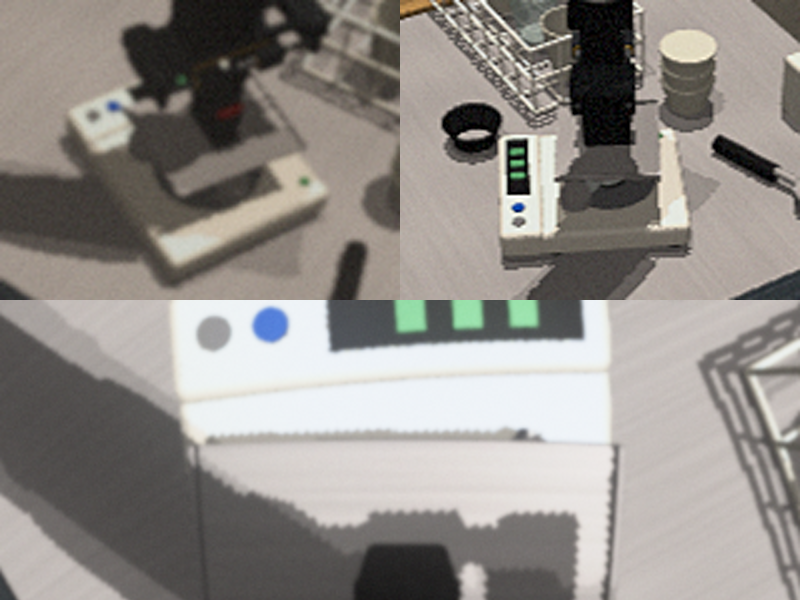

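```bash
python3 -m crank '-0.04 0.07 -0.6 0 0 0 1.5;-0.04 0.07 -1.1 0 0 0 1.5;-0.04 0.07 -1.1 0 0 0 1.5;-0.04 0.07 -1.1 0 0 0 1.5';python3 -m crank '0 0 -0.1 0 0 0 1.5;0 0 -0.1 0 0 0 1.5;0 0 -0.1 0 0 0 1.5';python3 -m crank '0 0 -0.1 0 0 0 1.5;0 0 -0.1 0 0 0 1.5;0 0 -0.1 0 0 0 1.5'
```

```text
time: 7.8
tool_pos: [520.6, 211.1, 102.4]
eef_rot: [0.77, 3.044, -0.001]
ft_force: [0.6, -0.7, -4.8]
width: 0.32
time: 8.05
tool_pos: [520.6, 211.1, 101.4]
eef_rot: [0.77, 3.044, -0.001]
ft_force: [0.4, 0.6, -4.4]
width: 0.314
time: 8.3
tool_pos: [520.6, 211.1, 100.4]
eef_rot: [0.77, 3.044, -0.001]
ft_force: [0.2, 0.1, -4.5]
width: 0.321
```

```bash
for i in 1 2 3; do python3 -m crank '0 0 -0.1 0 0 0 1.5;0 0 -0.1 0 0 0 1.5;0 0 -0.1 0 0 0 1.5'|grep -E 'pos|force'; done
```

```text
tool_pos: [520.5, 211.1, 99.3]
ft_force: [-0.0, 0.5, -4.7]
tool_pos: [520.5, 211.1, 98.3]
ft_force: [0.1, 0.3, -4.7]
tool_pos: [520.4, 211.1, 97.2]
ft_force: [-0.1, -0.3, -4.1]
```

```bash
python3 -m crank '0 0 -0.08 0 0 0 1.5;0 0 -0.08 0 0 0 1.5;0 0 -0.08 0 0 0 1.5'|grep -E 'pos|force'
```

```text
tool_pos: [520.4, 211.0, 96.3]
ft_force: [0.2, 0.3, -4.4]
```

```bash
python3 -m crank '0 0 -0.08 0 0 0 1.5;0 0 -0.08 0 0 0 1.5;0 0 -0.08 0 0 0 1.5'|grep -E 'pos|force'
```

```text
tool_pos: [520.4, 211.0, 95.6]
ft_force: [-0.6, -0.2, -3.3]
```

```bash
python3 -m crank '0 0 -0.05 0 0 0 1.5;0 0 -0.05 0 0 0 1.5;0 0 -0.05 0 0 0 1.5'|grep -E 'pos|force'; python3 -c "
from plant import sensors;s=sensors.state();print(s['moment'])"
```

```text
tool_pos: [520.5, 211.0, 95.3]
ft_force: [-0.2, -1.7, -1.6]
[-0.08561744  0.2987005   0.00949343]
```

```bash
python3 -m crank '0 0 -0.05 0 0 0 1.5;0 0 -0.05 0 0 0 1.5;0 0 -0.05 0 0 0 1.5'|grep -E 'pos|force'; python3 -c "
from plant import sensors;s=sensors.state();print(s['moment'],s['eef_rot'])"
```

```text
tool_pos: [520.6, 211.0, 95.0]
ft_force: [-1.4, -0.8, 0.5]
[-0.17105573  0.37472744  0.07368867] [ 7.69733059e-01  3.04398605e+00 -1.18931302e-03]
```

```bash
python3 -m crank '0 0 0 0 0 0 3.2;0 0 0 0 0 0 3.2;0 0 0 0 0 0 4;0 0 0 0 0 0 6;0 0 0 0 0 0 8.7;0 0 0 0 0 0 8.7;0 0 0 0 0 0 8.7'; python3 - <<'E'
from h import *
import pickle
s=sensors.state();print(s['moment'])
c=cams.calibration('wrist');im=cams.snapshot('wrist')
pickle.dump((c,im,s),open('w6.pkl','wb'))
cv2.imwrite('pics/w6.png',im[:,:,::-1])
E
```

```text
time: 10.63
tool_pos: [520.6, 211.0, 95.0]
eef_rot: [0.77, 3.044, -0.001]
ft_force: [-0.4, 0.0, -0.5]
width: 0.664
[ 0.0114185  -0.00064941 -0.04095372]
```

View pics/w6.png

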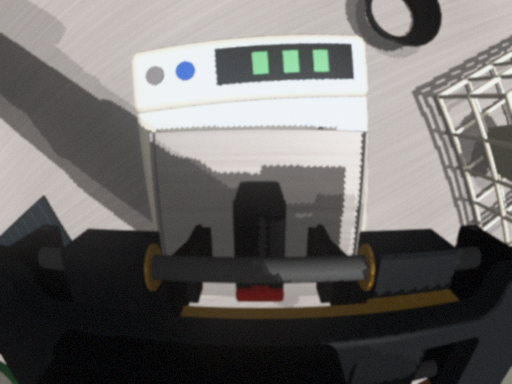

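```bash
python3 -m crank '0 0 1 0 0 0 8.7;0 0 3 0 0 0 8.7;0 0 6 0 0 0 8.7;0 0 8 0 0 0 8.7;0 0 8 0 0 0 8.7;4 -2.2 8 0 0 0 8.7;5.4 -2.8 8 0 0 0 8.7;5.4 -2.8 8 0 0 0 8.7;5.4 -2.8 8 0 0 0 8.7;5.4 -2.8 8 0 0 0 8.7;5.4 -2.8 8 0 0 0 8.7'; python3 - <<'E'
from h import *
import pickle
c=cams.calibration('wrist');im=cams.snapshot('wrist');a=cams.snapshot('scene');d=cams.snapshot('side')
pickle.dump((c,im,a,d),open('w7.pkl','wb'))
cv2.imwrite('pics/w7.png',cv2.resize(im[30:220,130:390,::-1],(800,585),interpolation=cv2.INTER_CUBIC))
cv2.imwrite('pics/w7s.png',cv2.resize(d[90:190,150:285,::-1],(800,593),interpolation=cv2.INTER_CUBIC))
E
```

```text
time: 11.6
tool_pos: [573.8, 183.9, 175.0]
eef_rot: [0.768, 3.045, -0.001]
ft_force: [0.1, -0.2, 0.6]
width: 0.994
```

View pics/w7.png

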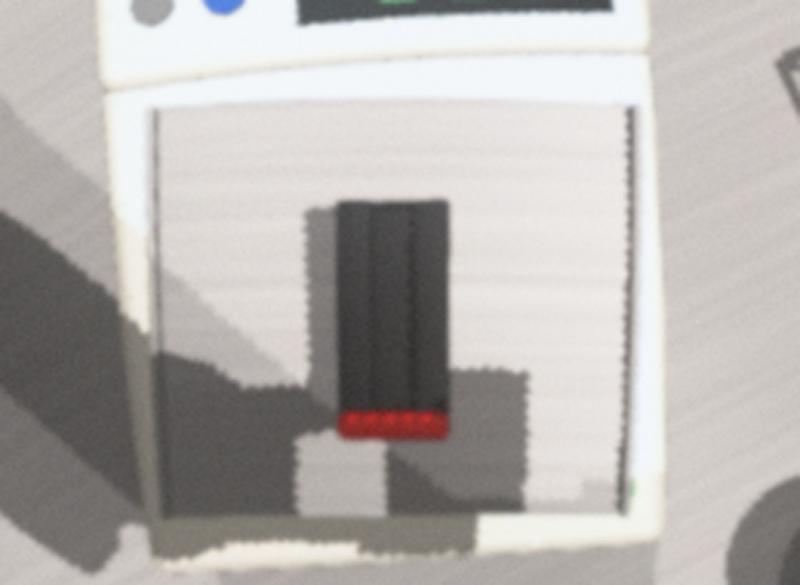

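View pics/w7s.png

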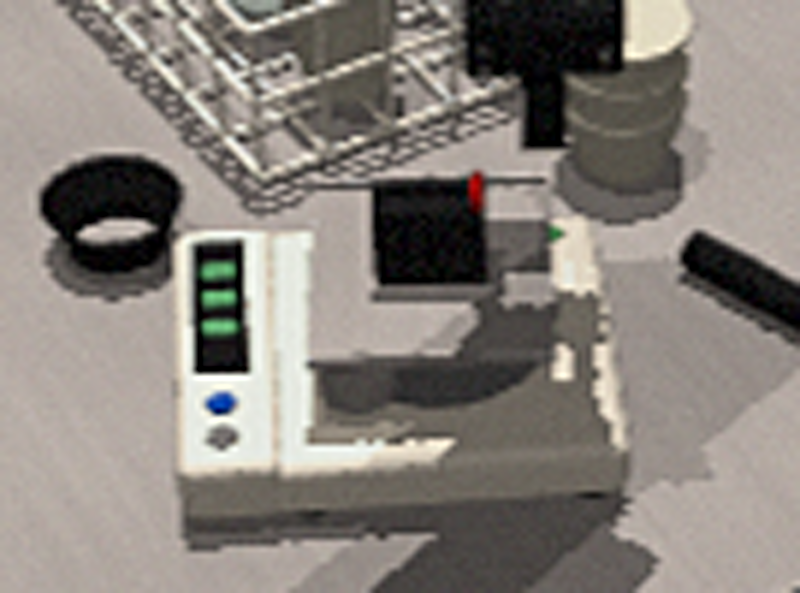

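```bash
cat >> h.py <<'E'
OB=np.array([[-65,-75,-26],[-65,75,-26],[65,75,-26],[65,-75,-26],[-30,-14,23],[-30,14,23]],float)
def pnp(c,uvs):
    d=[]
    for uv in uvs:
        m=c['mtx'];x=(uv[0]-m[0,2])/m[0,0];y=(uv[1]-m[1,2])/m[1,1];r=np.hypot(x,y);k=np.tan(r)/max(r,1e-9);d.append((x*k,y*k))
    d=np.array(d)
    ok,rv,tv=cv2.solvePnP(OB[:len(uvs)],d,np.eye(3),None)
    C=R.from_rotvec(c['orientation']);pos=C.apply(tv.ravel())+c['eye'];O=C*R.from_rotvec(rv.ravel())
    pr,_=cv2.projectPoints(OB[:len(uvs)],rv,tv,np.eye(3),None)
    M=O.as_matrix();y=np.arctan2(M[1,0],M[0,0]);t=R.from_euler('z',-y)*O
    return pos,np.degrees(y),np.degrees(t.as_rotvec()),np.abs((pr[:,0]-d)*c['mtx'][0,0]).max()
E
python3 - <<'E'
from h import *
import pickle
np.set_printoptions(precision=2,suppress=True)
c,im=pickle.load(open('w2.pkl','rb'))
px=lambda u,v:(u*.64-.2,v*.64-.2)
print(pnp(c,[px(*p) for p in[(286,109),(513,109),(509,302),(291,302),(371,157),(422,157)]]))
c,im,a,d=pickle.load(open('w7.pkl','rb'))
F=lambda u,v:(130+u/3.077-.35,30+v/3.077-.35)
C=[(158,106),(631,106),(620,515),(163,516),(337,200),(449,200)]
q=[F(*p) for p in C];print(pnp(c,q))
print(np.array([onz(c,p,85,True) for p in q[:4]]).mean(0))
E
```

```text
(array([ 559.4 , -289.07,   49.56]), np.float64(-30.601530063358517), array([ 0.79,  0.43, -0.  ]), np.float64(1.1317407740898242))
(array([520.86, 210.42, 108.82]), np.float64(-28.520312761258356), array([-0.31, -0.91, -0.  ]), np.float64(1.8332778902818319))
[521.18 209.91  85.  ]
```

```bash
sed -i 's/14,23\]/14,20]/g' h.py; python3 - <<'E'
from h import *
import pickle
np.set_printoptions(precision=2,suppress=True)
c,im=pickle.load(open('w2.pkl','rb'))
px=lambda u,v:(u*.64-.2,v*.64-.2)
C2=[px(*p) for p in[(286,109),(513,109),(509,302),(291,302),(371,157),(422,157)]]
c7,im7,a,d=pickle.load(open('w7.pkl','rb'))
F=lambda u,v:(130+u/3.077-.35,30+v/3.077-.35)
C7=[F(*p) for p in [(158,106),(631,106),(620,515),(163,516),(337,200),(449,200)]]
def edges(im,q):
    g=cv2.GaussianBlur(im,(0,0),.7).astype(float).sum(2);q=[np.array(x) for x in q];L=[]
    m=(q[0]+q[2])/2
    return g
for c,q in((c,C2),(c7,C7)):
    for n in(4,6): print(n,pnp(c,q[:n]))
# stereo of corners: scene and side after placing
def up(x,s): return cv2.resize(x,None,fx=s,fy=s,interpolation=cv2.INTER_CUBIC)
cv2.imwrite('pics/a7.png',up(a[95:180,240:355,::-1],6.9))
E
```

```text
4 (array([ 558.23, -287.24,   49.69]), np.float64(-30.608498366413073), array([-0.39, -2.1 , -0.01]), np.float64(0.5228438338876413))
6 (array([ 559.31, -289.08,   49.62]), np.float64(-30.59976517450223), array([ 0.85,  0.33, -0.  ]), np.float64(1.1286960050576074))
4 (array([519.31, 211.17, 108.97]), np.float64(-28.51161771090516), array([-0.21, -3.06, -0.01]), np.float64(1.4097658067825354))
6 (array([520.72, 210.49, 108.9 ]), np.float64(-28.519131696902637), array([-0.3 , -1.12, -0.  ]), np.float64(1.7870332503588309))
```

View pics/a7.png

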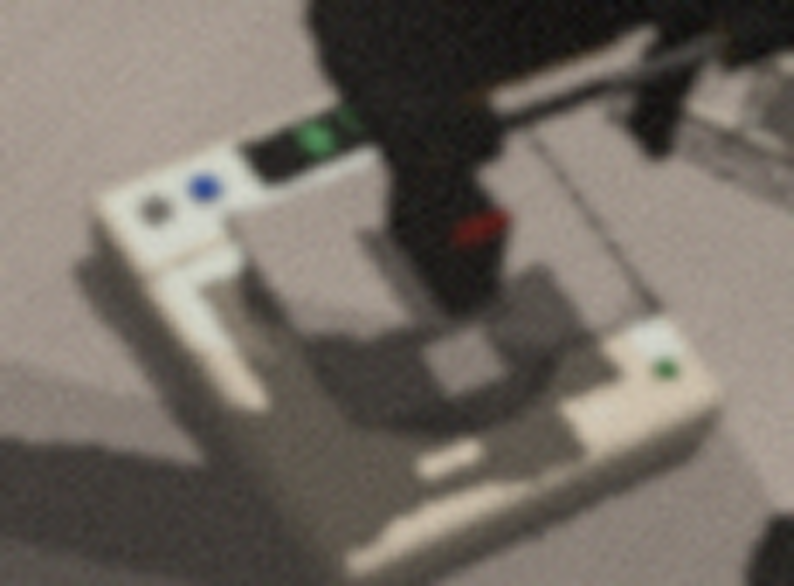

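```bash
python3 -m crank '-2 -4 0 0 0 0 8.7;-10.4 -19.4 0 0 0 0 8.7;-10.4 -19.4 0 0 0 0 8.7;-10.4 -19.4 0 0 0 0 8.7;-10.4 -19.4 -3 0 0 0 8.7;-10.4 -19.4 -6.5 0 0 0 0;-10.4 -19.4 -6.5 0 0 0 0;-10.4 -19.4 -6.5 0 0 0 0;-10.4 -19.4 -6.5 0 0 0 0;-10.4 -19.4 -6.5 0 0 0 0'; python3 - <<'E'
from h import *
import pickle
c=cams.calibration('wrist');im=cams.snapshot('wrist');a=cams.snapshot('scene');d=cams.snapshot('side')
pickle.dump((c,im,a,d),open('w8.pkl','wb'))
cv2.imwrite('pics/w8.png',cv2.resize(im[:,:,::-1],(800,600),interpolation=cv2.INTER_CUBIC))
E
```

```text
time: 12.58
tool_pos: [471.7, -8.7, 111.8]
eef_rot: [0.764, 3.043, 0.001]
ft_force: [0.8, -0.0, 0.8]
width: 0.704
```

View pics/w8.png

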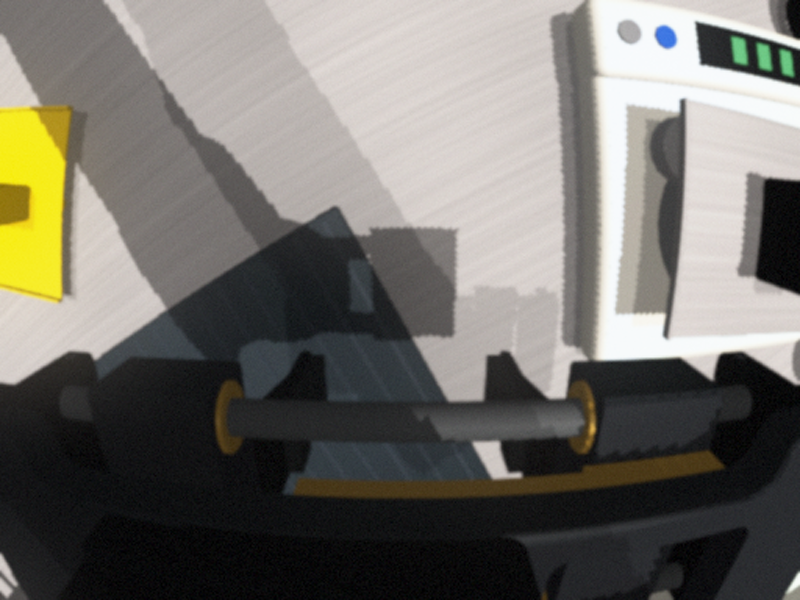

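```bash
python3 - <<'E'
import pickle,cv2
c,im,a,d=pickle.load(open('w8.pkl','rb'))
cv2.imwrite('pics/w8z.png',cv2.resize(im[50:230,392:512,::-1],(400,600),interpolation=cv2.INTER_CUBIC))
E
```

```text
(no output)
```

View pics/w8z.png

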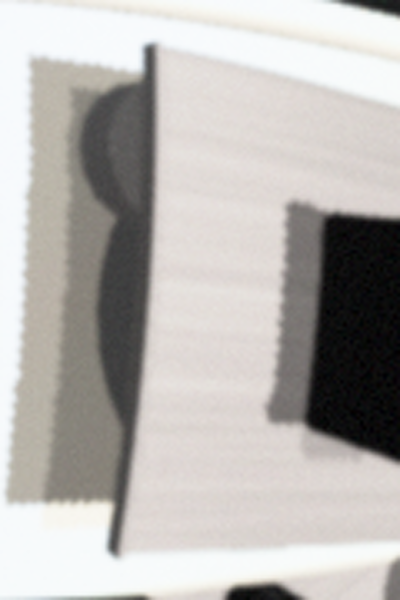

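```bash
python3 - <<'E'
from h import *
import pickle
np.set_printoptions(precision=2,suppress=True)
c7=pickle.load(open('w7.pkl','rb'))[0];c8=pickle.load(open('w8.pkl','rb'))[0]
F=lambda u,v:(130+u/3.077-.35,30+v/3.077-.35);G=lambda u,v:(392+u/3.333-.35,50+v/3.333-.35)
for l in(152,158):
  A=tri([ray(c7,F(l,106),True),ray(c8,G(154,46),True)]);B=tri([ray(c7,F(l+5,515),True),ray(c8,G(119,551),True)])
  print(A,B,A[0][2]-B[0][2], np.linalg.norm(A[0]-B[0]))
# expected pixels in w8 for seated (level) vs cup-out at carrier pose
def pt(th,lean,ax,piv,p):
    q=R.from_rotvec(np.radians(lean)*np.array(ax)).apply(np.array(p)-piv)+piv
    return R.from_euler('z',th,degrees=True).apply(q)+np.array([520.9,210.4,112.5])
piv=np.array([-40,0,-45.])
for n,lean,ax,pv in[("level",0,(0,1,0),piv),("cup out",-1.9,(0,1,0),piv)]:
    for p in[(-65,-75,-26),(65,-75,-26)]:
        P=pt(-28.4,lean,ax,pv,p);u=proj(c8,P,True);v=proj(c7,P,True)
        print(n,((u[0]+.35-392)*3.333,(u[1]+.35-50)*3.333),((v[0]+.35-130)*3.077,(v[1]+.35-30)*3.077))
E
```

```text
(array([429.69, 176.18,  88.63]), [np.float64(0.628475194401819), np.float64(0.6284751944016922)]) (array([540.67, 114.53,  93.3 ]), [np.float64(0.5629401293146565), np.float64(0.5629401293147419)]) -4.663191776252972 127.0485035749143
(array([430.03, 177.54,  86.59]), [np.float64(0.5020885047664586), np.float64(0.5020885047665193)]) (array([541.94, 115.44,  91.21]), [np.float64(0.48585577316071205), np.float64(0.48585577316052386)]) -4.61479049799307 128.06892394778524
level (np.float64(144.4879524111837), np.float64(39.402498661282166)) (np.float64(149.29611532030742), np.float64(106.14791003293574))
level (np.float64(104.64197215190931), np.float64(551.808399404881)) (np.float64(162.5665980563007), np.float64(513.4097031049807))
cup out (np.float64(142.66259080282927), np.float64(37.40616103925683)) (np.float64(150.0205039336846), np.float64(104.64794732560352))
cup out (np.float64(111.47929845384016), np.float64(553.7687988015015)) (np.float64(159.7905922996626), np.float64(514.3271194121425))
```

```bash
python3 -m crank '0 0 4 0 0 0 0;0 0 5.3 0 0 0 0;1.5 12 5.3 0 0 0 0;3.15 22.86 5.3 0 0 0 0;3.15 22.86 5.3 0 0 0 0;3.15 22.86 5.3 0 0 0 0;3.15 22.86 5.3 0 0 0 0;3.15 22.86 5.3 0 0 0 0;3.15 22.86 3.3 0 0 0 0;3.15 22.86 3.3 0 0 0 0;3.15 22.86 3.3 0 0 0 0'; python3 - <<'E'
from h import *
d=cams.snapshot('side');im=cams.snapshot('wrist')
cv2.imwrite('pics/s9.png',np.hstack([cv2.resize(d[80:180,150:285,::-1],(400,300),interpolation=cv2.INTER_CUBIC),cv2.resize(im[:,:,::-1],(400,300))]))
E
```

```text
time: 13.65
tool_pos: [502.3, 219.0, 143.9]
eef_rot: [0.765, 3.045, -0.002]
ft_force: [0.0, -0.6, 0.4]
width: 0.006
```

View pics/s9.png

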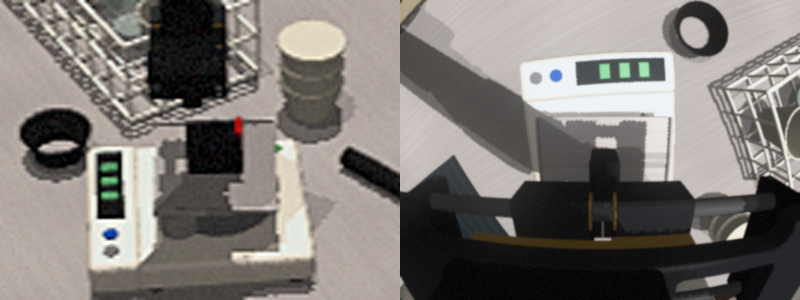

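```bash
python3 -m crank '0.1 0.09 -0.4 0 0 0 0;0.1 0.09 -0.4 0 0 0 0;0.1 0.09 -0.4 0 0 0 0'|grep -E 'pos|force'; python3 -m crank '0 0 -0.1 0 0 0 0;0 0 -0.1 0 0 0 0'|grep -E 'pos|force'
```

```text
tool_pos: [504.5, 219.0, 141.6]
ft_force: [-0.7, -0.5, 1.0]
tool_pos: [504.6, 218.8, 140.8]
ft_force: [-0.5, 0.5, -1.2]
```

```bash
python3 -m crank '0 0 -0.06 0 0 0 0;0 0 -0.06 0 0 0 0'|grep -E 'pos|force';python3 -c "
from plant import sensors;print(sensors.state()['ft_force'])"
```

```text
tool_pos: [504.6, 218.7, 140.1]
ft_force: [-0.3, -0.1, -0.5]
[-0.30536437 -0.08516486 -0.45014842]
```

```bash
python3 -m crank '0 0 -0.1 0 0 0 0;0 0 -0.1 0 0 0 0'|grep -E 'pos|force'
```

```text
tool_pos: [504.5, 218.6, 138.9]
ft_force: [0.7, 0.8, 0.1]
```

```bash
python3 -m crank '0 0 -0.1 0 0 0 0;0 0 -0.1 0 0 0 0'|grep -E 'pos|force'
```

```text
tool_pos: [504.4, 218.6, 137.7]
ft_force: [-0.4, -0.1, -0.7]
```

```bash
python3 -m crank '0 0 -0.08 0 0 0 0;0 0 -0.08 0 0 0 0'|grep -E 'pos|force'
```

```text
tool_pos: [504.3, 218.6, 136.7]
ft_force: [-0.2, 0.7, -0.3]
```

```bash
python3 -m crank '0 0 -0.05 0 0 0 0;0 0 -0.05 0 0 0 0;0 0 -0.05 0 0 0 0'|grep -E 'pos|force'
```

```text
tool_pos: [504.3, 218.6, 136.1]
ft_force: [-0.6, -0.2, -0.2]
```

```bash
python3 -m crank '0 0 -0.05 0 0 0 0;0 0 -0.05 0 0 0 0;0 0 -0.05 0 0 0 0'|grep -E 'pos|force'
```

```text
tool_pos: [504.3, 218.6, 135.7]
ft_force: [0.5, 0.6, 0.4]
```

```bash
python3 -m crank '0 0 -0.04 0 0 0 0;0 0 -0.04 0 0 0 0;0 0 -0.04 0 0 0 0'|grep -E 'pos|force'
```

```text
tool_pos: [504.2, 218.6, 135.2]
ft_force: [0.8, -0.0, 0.9]
```

```bash
python3 -m crank '0 0 -0.04 0 0 0 0;0 0 -0.04 0 0 0 0;0 0 -0.04 0 0 0 0'|grep -E 'pos|force'
```

```text
tool_pos: [504.2, 218.5, 134.8]
ft_force: [0.7, -0.1, -0.8]
```

```bash
python3 -m crank '0 0 -0.04 0 0 0 0;0 0 -0.04 0 0 0 0;0 0 -0.04 0 0 0 0'|grep -E 'pos|force'
```

```text
tool_pos: [504.2, 218.5, 134.4]
ft_force: [0.2, 0.3, -0.6]
```

```bash
python3 -m crank '0 0 -0.05 0 0 0 0;0 0 -0.05 0 0 0 0;0 0 -0.05 0 0 0 0'|grep -E 'pos|force'
```

```text
tool_pos: [504.2, 218.5, 133.8]
ft_force: [-0.0, 0.1, 0.6]
```

```bash
python3 -m crank '0 0 -0.05 0 0 0 0;0 0 -0.05 0 0 0 0;0 0 -0.05 0 0 0 0'|grep -E 'pos|force'
```

```text
tool_pos: [504.2, 218.5, 133.3]
ft_force: [-0.2, 0.2, -0.2]
```

```bash
python3 -m crank '0 0 -0.05 0 0 0 0;0 0 -0.05 0 0 0 0;0 0 -0.05 0 0 0 0'|grep -E 'pos|force';python3 - <<'E'
from h import *
d=cams.snapshot('side');im=cams.snapshot('wrist')
cv2.imwrite('pics/s10.png',np.hstack([cv2.resize(d[100:160,180:260,::-1],(400,300),interpolation=cv2.INTER_CUBIC),cv2.resize(im[150:240,200:320,::-1],(400,300),interpolation=cv2.INTER_CUBIC)]))
E
```

```text
tool_pos: [504.2, 218.5, 132.8]
ft_force: [0.0, -0.2, -0.7]
```

View pics/s10.png

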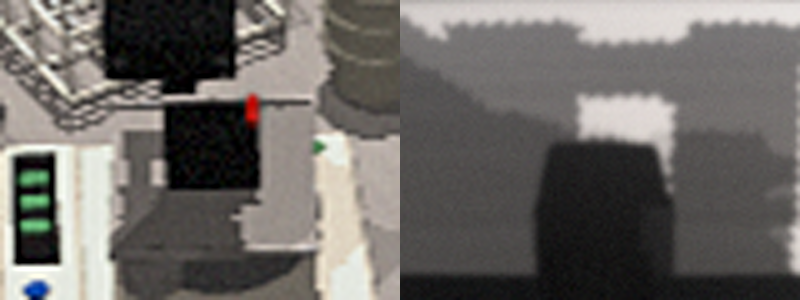

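```bash
python3 -m crank '0 0 -0.05 0 0 0 0;0 0 -0.05 0 0 0 0;0 0 -0.05 0 0 0 0'|grep -E 'pos|force'
```

```text
tool_pos: [504.2, 218.5, 132.2]
ft_force: [-0.3, 0.2, -0.2]
```

```bash
python3 -m crank '0 0 -0.05 0 0 0 0;0 0 -0.05 0 0 0 0;0 0 -0.05 0 0 0 0'|grep -E 'pos|force'
```

```text
tool_pos: [504.1, 218.5, 131.7]
ft_force: [-0.0, -0.0, 0.6]
```

```bash
python3 -m crank '0 0 -0.05 0 0 0 0;0 0 -0.05 0 0 0 0;0 0 -0.05 0 0 0 0'|grep -E 'pos|force'
```

```text
tool_pos: [504.1, 218.5, 131.2]
ft_force: [-0.6, 0.7, -0.1]
```

```bash
python3 -m crank '0 0 -0.05 0 0 0 0;0 0 -0.05 0 0 0 0;0 0 -0.05 0 0 0 0'|grep -E 'pos|force'
```

```text
tool_pos: [504.1, 218.5, 130.6]
ft_force: [-0.1, 0.2, -0.3]
```

```bash
python3 -m crank '0 0 -0.05 0 0 0 0;0 0 -0.05 0 0 0 0;0 0 -0.05 0 0 0 0'|grep -E 'pos|force'
```

```text
tool_pos: [504.1, 218.5, 130.1]
ft_force: [0.3, -0.0, 0.1]
```

```bash
python3 -m crank '0 0 -0.05 0 0 0 0;0 0 -0.05 0 0 0 0;0 0 -0.05 0 0 0 0'|grep -E 'pos|force'
```

```text
tool_pos: [504.0, 218.5, 129.6]
ft_force: [0.2, 0.2, 0.9]
```

```bash
python3 -m crank '0 0 -0.05 0 0 0 0;0 0 -0.05 0 0 0 0;0 0 -0.05 0 0 0 0'|grep -E 'pos|force'
```

```text
tool_pos: [504.0, 218.4, 129.0]
ft_force: [0.7, -0.3, -0.3]
```

```bash
python3 - <<'E'
from h import *
s=sensors.state();d=cams.snapshot('side');a=cams.snapshot('scene')
D=cams.calibration('side');S=cams.calibration('scene')
k=5
o=np.hstack([cv2.resize(d[100:180,180:260],None,fx=k,fy=k,interpolation=cv2.INTER_CUBIC),cv2.resize(a[95:175,255:335],None,fx=k,fy=k,interpolation=cv2.INTER_CUBIC)])[:,:,::-1].copy()
th=np.radians(-28.4);ex=np.array([np.cos(th),np.sin(th),0]);ey=np.array([-np.sin(th),np.cos(th),0])
c=np.array([520.9,210.4,112.])
pts=[(s['tool_pos'],(0,255,255))]+[(c+x*ex+y*ey+np.array([0,0,z]),(0,255,0)) for x in(-30,30) for y in(-14,14) for z in(20,25)]
pts+=[(c+x*ex+y*ey+np.array([0,0,-26]),(255,0,255)) for x in(-65,65) for y in(-75,75)]
for P,col in pts:
    u=proj(D,P);cv2.circle(o,tuple(int(v) for v in ((u-[180,100]+.5)*k)),2,col,-1)
    u=proj(S,P);w=(u-[255,95]+.5)*k
    if w[0]>0: cv2.circle(o,(int(w[0])+400,int(w[1])),2,col,-1)
cv2.imwrite('pics/s11.png',o)
E
```

```text
(no output)
```

View pics/s11.png

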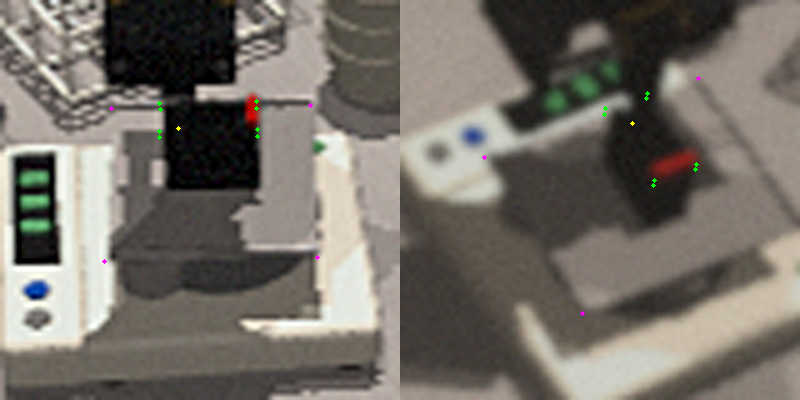

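```bash
python3 -m crank '0 0 -0.04 0 0 0 0;0 0 -0.04 0 0 0 0;0 0 -0.04 0 0 0 0'|grep -E 'pos|force'
```

```text
tool_pos: [504.0, 218.5, 128.6]
ft_force: [-0.5, 0.5, -0.5]
```

```bash
python3 -m crank '0 0 -0.04 0 0 0 0;0 0 -0.04 0 0 0 0;0 0 -0.04 0 0 0 0'|grep -E 'pos|force'
```

```text
tool_pos: [504.0, 218.4, 128.2]
ft_force: [0.2, 0.0, -0.5]
```

```bash
python3 -m crank '0 0 -0.04 0 0 0 0;0 0 -0.04 0 0 0 0;0 0 -0.04 0 0 0 0'|grep -E 'pos|force'
```

```text
tool_pos: [504.0, 218.4, 127.8]
ft_force: [-0.3, 0.4, -0.0]
```

```bash
python3 -m crank '0 0 -0.04 0 0 0 0;0 0 -0.04 0 0 0 0;0 0 -0.04 0 0 0 0'|grep -E 'pos|force'; python3 - <<'E'
from h import *
im=cams.snapshot('wrist')
cv2.imwrite('pics/w12.png',cv2.resize(im[150:300,160:360,::-1],(800,600),interpolation=cv2.INTER_CUBIC))
E
```

```text
tool_pos: [504.0, 218.4, 127.3]
ft_force: [-0.7, 0.8, -0.7]
```

View pics/w12.png

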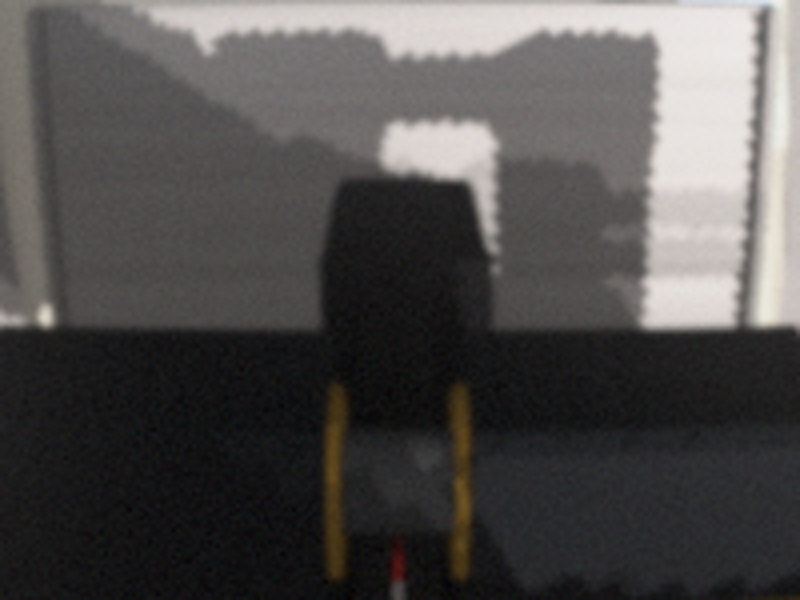

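```bash
python3 -m crank '0 0 -0.05 0 0 0 0;0 0 -0.05 0 0 0 0;0 0 -0.05 0 0 0 0'|grep -E 'pos|force'
```

```text
tool_pos: [504.0, 218.4, 126.8]
ft_force: [-0.3, -0.2, 0.0]
```

```bash
python3 -m crank '0 0 -0.05 0 0 0 0;0 0 -0.05 0 0 0 0;0 0 -0.05 0 0 0 0'|grep -E 'pos|force'
```

```text
tool_pos: [503.9, 218.4, 126.3]
ft_force: [-0.6, -0.0, 0.2]
```

```bash
python3 -m crank '0 0 -0.05 0 0 0 0;0 0 -0.05 0 0 0 0;0 0 -0.05 0 0 0 0'|grep -E 'pos|force'
```

```text
tool_pos: [503.9, 218.4, 125.7]
ft_force: [-0.5, 0.2, 0.4]
```

```bash
python3 -m crank '0 0 -0.05 0 0 0 0;0 0 -0.05 0 0 0 0;0 0 -0.05 0 0 0 0'|grep -E 'pos|force'
```

```text
tool_pos: [503.9, 218.4, 125.2]
ft_force: [-0.3, 0.1, 1.0]
```

```bash
python3 -m crank '0 0 -0.03 0 0 0 0;0 0 -0.03 0 0 0 0;0 0 -0.03 0 0 0 0'|grep -E 'pos|force'
```

```text
tool_pos: [503.9, 218.4, 124.9]
ft_force: [0.1, -0.6, 0.1]
```

```bash
python3 -m crank '0 0 -0.03 0 0 0 0;0 0 -0.03 0 0 0 0;0 0 -0.03 0 0 0 0'|grep -E 'pos|force'
```

```text
tool_pos: [503.9, 218.3, 124.6]
ft_force: [-0.1, 0.2, -0.1]
```

```bash
python3 -m crank '0 0 -0.03 0 0 0 0;0 0 -0.03 0 0 0 0;0 0 -0.03 0 0 0 0'|grep -E 'pos|force'
```

```text
tool_pos: [503.9, 218.4, 124.2]
ft_force: [-0.3, -0.2, 0.6]
```

```bash
python3 - <<'E'
from h import *
d=cams.snapshot('side');a=cams.snapshot('scene')
k=8
f=lambda x:np.clip(cv2.resize(x,(400,400),interpolation=cv2.INTER_CUBIC)[:,:,::-1].astype(float)*2.2,0,255).astype(np.uint8)
cv2.imwrite('pics/s13.png',np.hstack([f(d[105:155,195:245]),f(a[100:150,265:315])]))
print(sensors.state()['time'])
E
```

```text
21.6833
```

View pics/s13.png

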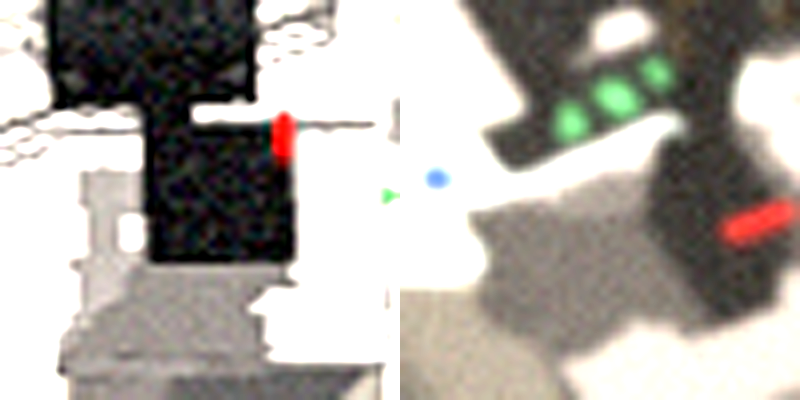

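```bash
python3 -m crank '0 0 -0.05 0 0 0 0;0 0 -0.05 0 0 0 0;0 0 -0.05 0 0 0 0'|grep -E 'pos|force'
```

```text
tool_pos: [503.8, 218.4, 123.7]
ft_force: [0.3, 0.8, -0.5]
```

```bash
python3 -m crank '0 0 -0.05 0 0 0 0;0 0 -0.05 0 0 0 0;0 0 -0.05 0 0 0 0'|grep -E 'pos|force'
```

```text
tool_pos: [503.8, 218.4, 123.2]
ft_force: [-0.4, 0.3, -0.5]
```

```bash
python3 -m crank '0 0 -0.05 0 0 0 0;0 0 -0.05 0 0 0 0;0 0 -0.05 0 0 0 0'|grep -E 'pos|force'
```

```text
tool_pos: [503.8, 218.3, 122.7]
ft_force: [0.1, -1.0, -0.0]
```

```bash
python3 -m crank '0 0 -0.05 0 0 0 0;0 0 -0.05 0 0 0 0;0 0 -0.05 0 0 0 0'|grep -E 'pos|force'
```

```text
tool_pos: [503.8, 218.3, 122.1]
ft_force: [0.6, -1.2, 0.3]
```

```bash
python3 - <<'E'
from h import *
D=cams.calibration('side');S=cams.calibration('scene')
for P in[(502.3,219,143.9),(502.3,219,153.9),(502.3,219,163.9)]: print(proj(D,P))
s=sensors.state();print(s['tool_pos'],R.from_rotvec(s['eef_rot']).as_matrix())
c=cams.calibration('wrist');print(c['eye'])
E
python3 - <<'E'
import cv2
im=cv2.imread('pics/s9.png')[:, :400]
cv2.imwrite('pics/s9z.png',cv2.convertScaleAbs(cv2.resize(im[20:220,100:300],(600,600),interpolation=cv2.INTER_CUBIC),alpha=2.2))
E
```

```text
[214.40947427 121.38433279]
[214.2585523  118.77976426]
[214.10613084 116.14931785]
[503.775445   218.31976    122.11499235] [[-8.79850376e-01  4.75243673e-01  2.60139359e-03]
 [ 4.75241881e-01  8.79854217e-01 -1.30806572e-03]
 [-2.91049708e-03  8.53890685e-05 -9.99995761e-01]]
[438.14443928 253.77305033 312.74844585]
```

View pics/s9z.png

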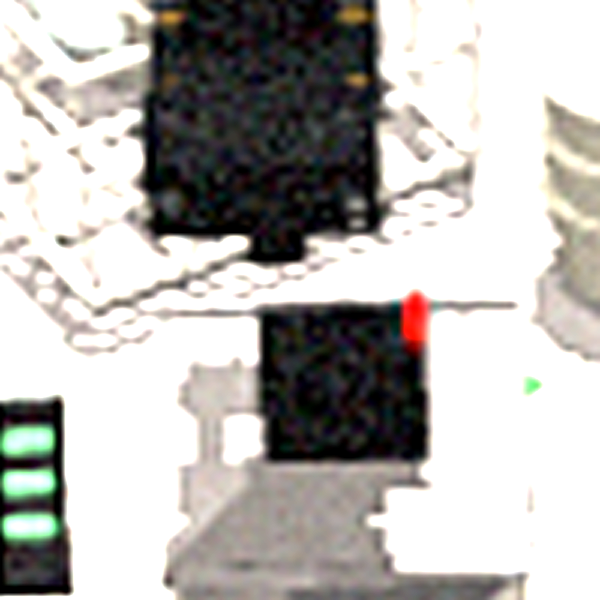

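```bash
python3 -m crank '0 0 -0.25 0 0 0 0;0 0 -0.25 0 0 0 0;0 0 -0.25 0 0 0 0'|grep -E 'pos|force'
```

```text
tool_pos: [503.7, 218.3, 119.4]
ft_force: [-0.1, -0.0, 0.5]
```

```bash
python3 -m crank '0 0 -0.1 0 0 0 0;0 0 -0.1 0 0 0 0'|grep -E 'pos|force'
```

```text
tool_pos: [503.6, 218.2, 118.2]
ft_force: [0.7, 0.6, -0.0]
```

```bash
python3 -m crank '0 0 -0.1 0 0 0 0;0 0 -0.1 0 0 0 0'|grep -E 'pos|force'
```

```text
tool_pos: [503.4, 218.2, 117.0]
ft_force: [-0.2, -0.7, -0.7]
```

```bash
python3 -m crank '0 0 -0.1 0 0 0 0;0 0 -0.1 0 0 0 0'|grep -E 'pos|force'
```

```text
tool_pos: [503.4, 218.1, 115.8]
ft_force: [-0.3, 0.4, -0.0]
```

```bash
python3 -m crank '0 0 -0.05 0 0 0 0;0 0 -0.05 0 0 0 0'|grep -E 'pos|force'; python3 - <<'E'
from h import *
d=cams.snapshot('side')
f=lambda x:np.clip(cv2.resize(x,(600,600),interpolation=cv2.INTER_CUBIC)[:,:,::-1].astype(float)*2.2,0,255).astype(np.uint8)
cv2.imwrite('pics/s14.png',f(d[95:155,190:250]))
E
```

```text
tool_pos: [503.3, 218.1, 115.1]
ft_force: [-0.1, -0.5, -0.0]
```

View pics/s14.png

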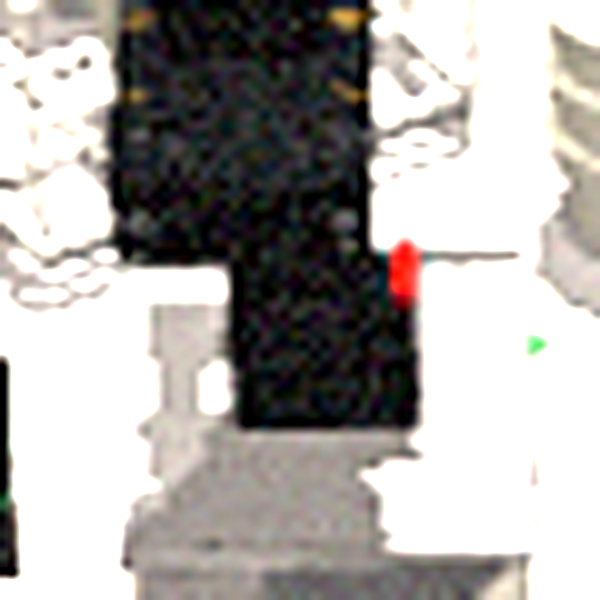

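```bash
python3 -m crank '0 0 -0.05 0 0 0 0;0 0 -0.05 0 0 0 0'|grep -E 'pos|force'
```

```text
tool_pos: [503.3, 218.1, 114.6]
ft_force: [0.2, 0.9, 0.5]
```

```bash
python3 -m crank '0 0 -0.05 0 0 0 0;0 0 -0.05 0 0 0 0'|grep -E 'pos|force'
```

```text
tool_pos: [503.3, 218.1, 114.0]
ft_force: [0.3, -0.3, -0.7]
```

```bash
python3 -m crank '0 0 -0.05 0 0 0 0;0 0 -0.05 0 0 0 0'|grep -E 'pos|force'
```

```text
tool_pos: [503.2, 218.1, 113.4]
ft_force: [-0.4, 0.4, -0.4]
```

```bash
python3 -m crank '0 0 -0.05 0 0 0 0;0 0 -0.05 0 0 0 0'|grep -E 'pos|force'
```

```text
tool_pos: [503.1, 218.0, 112.8]
ft_force: [-0.1, 0.1, 0.7]
```

```bash
python3 -m crank '0 0 -0.05 0 0 0 0;0 0 -0.05 0 0 0 0'|grep -E 'pos|force'
```

```text
tool_pos: [503.1, 218.0, 112.2]
ft_force: [-0.1, 0.3, 0.2]
```

```bash
python3 -m crank '0 0 -0.05 0 0 0 0;0 0 -0.05 0 0 0 0'|grep -E 'pos|force'
```

```text
tool_pos: [503.1, 218.0, 111.6]
ft_force: [-0.5, 0.3, 0.5]
```

```bash
python3 -m crank '0 0 -0.05 0 0 0 0;0 0 -0.05 0 0 0 0'|grep -E 'pos|force'
```

```text
tool_pos: [503.0, 218.0, 111.0]
ft_force: [0.3, -0.6, 1.0]
```

```bash
python3 -m crank '0 0 -0.05 0 0 0 0;0 0 -0.05 0 0 0 0'|grep -E 'pos|force'; python3 - <<'E'
from h import *
im=cams.snapshot('wrist');a=cams.snapshot('scene')
f=lambda x:np.clip(cv2.resize(x,(400,400),interpolation=cv2.INTER_CUBIC)[:,:,::-1].astype(float)*2.5,0,255).astype(np.uint8)
cv2.imwrite('pics/w15.png',np.hstack([f(im[160:300,190:330]),f(a[95:155,260:320])]))
E
```

```text
tool_pos: [503.0, 217.9, 110.4]
ft_force: [0.1, -0.9, 0.9]
```

View pics/w15.png

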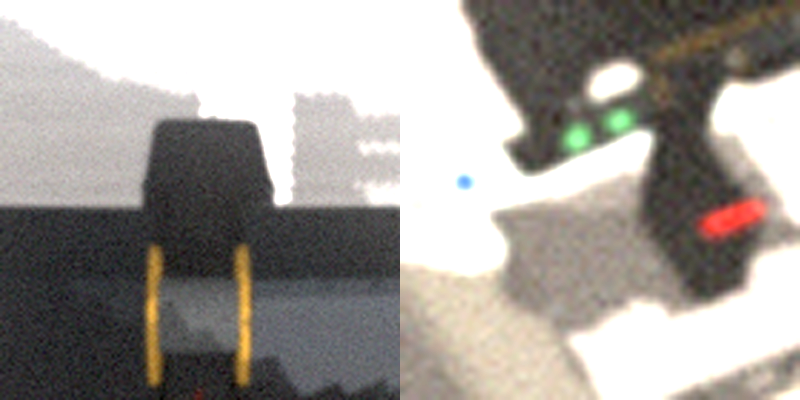

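```bash
python3 -m crank '0 0 -0.03 0 0 0 0;0 0 -0.03 0 0 0 0'|grep -E 'pos|force'
```

```text
tool_pos: [503.1, 218.0, 110.3]
ft_force: [-1.5, -0.4, 1.7]
```

```bash
python3 -m crank '0 0 -0.03 0 0 0 0;0 0 -0.03 0 0 0 0'|grep -E 'pos|force'
```

```text
tool_pos: [503.1, 218.0, 110.1]
ft_force: [0.1, 0.4, 2.8]
```

```bash
python3 -m crank '0 0 -0.03 0 0 0 0;0 0 -0.03 0 0 0 0'|grep -E 'pos|force'
```

```text
tool_pos: [503.1, 218.0, 110.0]
ft_force: [-1.6, -1.1, 2.9]
```

```bash
python3 -m crank '0 0 0.6 0 0 0 0;0 0 0.6 0 0 0 0;2.73 -1.43 0.6 0 0 0 0;2.73 -1.43 0.6 0 0 0 0;2.73 -1.43 0.6 0 0 0 0;2.73 -1.43 0.2 0 0 0 0;2.73 -1.43 0.2 0 0 0 0'|grep -E 'pos|force'
```

```text
tool_pos: [529.5, 204.2, 111.2]
ft_force: [-0.5, 1.0, -0.0]
```

```bash
python3 -m crank '0 0 -0.03 0 0 0 0;0 0 -0.03 0 0 0 0'|grep -E 'pos|force'
```

```text
tool_pos: [528.8, 204.6, 110.5]
ft_force: [0.0, 0.9, -0.5]
```

```bash
python3 -m crank '0 0 -0.03 0 0 0 0;0 0 -0.03 0 0 0 0'|grep -E 'pos|force'
```

```text
tool_pos: [528.7, 204.9, 110.3]
ft_force: [-0.2, -0.4, 1.8]
```

```bash
python3 -m crank '0 0 -0.03 0 0 0 0;0 0 -0.03 0 0 0 0'|grep -E 'pos|force'
```

```text
tool_pos: [528.7, 204.9, 110.2]
ft_force: [-0.0, -0.7, 2.3]
```

```bash
python3 -m crank '0 0 -0.03 0 0 0 0;0 0 -0.03 0 0 0 0'|grep -E 'pos|force'; python3 -c "
from plant import sensors;s=sensors.state();print(s['eef_rot'],s['time'])"
```

```text
tool_pos: [528.7, 205.0, 110.1]
ft_force: [-1.4, -0.1, 1.6]
[ 7.66601748e-01  3.04651868e+00 -3.01494124e-03] 26.8333
```

```bash
python3 -m crank '0 0 0.4 0 0 0 0;0 0 0.4 0 0 0 0;-0.78 0.54 0.4 0 0 0 0;-0.78 0.54 0.4 0 0 0 0;-0.78 0.54 0.1 0 0 0 0;-0.78 0.54 0.1 0 0 0 0'|grep -E 'pos|force'
```

```text
tool_pos: [520.5, 210.4, 110.5]
ft_force: [0.7, -0.2, 0.2]
```

```bash
python3 -m crank '0 0 -0.06 0 0 0 0;0 0 -0.06 0 0 0 0'|grep -E 'pos|force'
```

```text
tool_pos: [520.6, 210.4, 109.9]
ft_force: [-1.2, -0.1, 2.9]
```

```bash
python3 -m crank '0 0 -0.04 0 0 0 0;0 0 -0.04 0 0 0 0'|grep -E 'pos|force'
```

```text
tool_pos: [520.6, 210.4, 109.8]
ft_force: [-1.9, 0.7, 4.7]
```

```bash
python3 -m crank '0 0 -0.04 0 0 0 0;0 0 -0.04 0 0 0 0'|grep -E 'pos|force'
```

```text
tool_pos: [520.7, 210.4, 109.6]
ft_force: [-1.6, -1.3, 6.2]
```

```bash
python3 -m crank '0 0 -0.05 0 0 0 0;0 0 -0.05 0 0 0 0'|grep -E 'pos|force'
```

```text
tool_pos: [520.8, 210.5, 109.5]
ft_force: [-2.8, -0.0, 7.4]
```

```bash
python3 -m crank '0 0 -0.05 0 0 0 0;0 0 -0.05 0 0 0 0'|grep -E 'pos|force'
```

```text
tool_pos: [520.8, 210.5, 109.4]
ft_force: [-3.7, -1.4, 7.8]
```

```bash
python3 -m crank '-0.04 -0.02 -0.06 0 0 0 0;-0.04 -0.02 -0.06 0 0 0 0'|grep -E 'pos|force'
```

```text
tool_pos: [520.7, 210.5, 109.5]
ft_force: [-2.4, -0.4, 7.4]
```

```bash
python3 -m crank '-0.04 -0.02 -0.06 0 0 0 0;-0.04 -0.02 -0.06 0 0 0 0'|grep -E 'pos|force'
```

```text
tool_pos: [520.7, 210.5, 109.5]
ft_force: [-2.1, -0.6, 6.9]
```

```bash
python3 -m crank '-0.03 0 -0.09 0 0 0 0;-0.03 0 -0.09 0 0 0 0;-0.03 0 -0.09 0 0 0 0'|grep -E 'pos|force'
```

```text
tool_pos: [520.8, 210.5, 109.3]
ft_force: [-1.2, -0.5, 7.7]
```

```bash
python3 -m crank '-0.03 0 -0.09 0 0 0 0;-0.03 0 -0.09 0 0 0 0;-0.03 0 -0.09 0 0 0 0'|grep -E 'pos|force'
```

```text
tool_pos: [520.8, 210.5, 109.2]
ft_force: [-2.7, -1.0, 9.4]
```

```bash
python3 -m crank '-0.04 0 -0.09 0 0 0 0;-0.04 0 -0.09 0 0 0 0;-0.04 0 -0.09 0 0 0 0;-0.04 0 -0.09 0 0 0 0'|grep -E 'pos|force|time'
```

```text
time: 29.33
tool_pos: [520.8, 210.5, 109.2]
ft_force: [-2.4, -2.1, 9.3]
```

```bash
python3 -m crank '-0.04 0 -0.09 0 0 0 0;-0.04 0 -0.09 0 0 0 0;-0.04 0 -0.09 0 0 0 0'|grep -E 'pos|force|time'; python3 -c "
from plant import sensors;s=sensors.state();print(s['moment'],s['ft_force'])"
```

```text
time: 29.58
tool_pos: [520.9, 210.6, 109.2]
ft_force: [-2.6, -1.2, 9.6]
[-0.34444683  0.68043562 -0.02447678] [-2.64405049 -1.15526334  9.59497539]
```

```bash
python3 -m crank '-0.03 0 0 0 0 0 0;-0.03 0 0.2 0 0 0 0;0 0 0.6 0 0 0 0;0 0 3 0 0 0 0;0 0 6.6 0 0 0 0;0 0 6.6 0 0 0 0;5.3 -2.7 6.6 0 0 0 0;5.3 -2.7 6.6 0 0 0 0;5.3 -2.7 6.6 0 0 0 0;5.3 -2.7 6.6 0 0 0 0'; python3 - <<'E'
from h import *
import pickle
c=cams.calibration('wrist');im=cams.snapshot('wrist');a=cams.snapshot('scene');d=cams.snapshot('side')
pickle.dump((c,im,a,d),open('w16.pkl','wb'))
o=pickle.load(open('w7.pkl','rb'))[1]
f=lambda im:cv2.resize(im[30:220,130:390,::-1],(400,292),interpolation=cv2.INTER_CUBIC)
g=lambda x:np.clip(cv2.resize(x[100:173,170:270],(400,292),interpolation=cv2.INTER_CUBIC)[:,:,::-1].astype(float)*1.6,0,255).astype(np.uint8)
cv2.imwrite('pics/w16.png',np.vstack([np.hstack([f(o),f(im)]),np.hstack([g(pickle.load(open('w8.pkl','rb'))[3]),g(d)])]))
E
```

```text
time: 30.42
tool_pos: [574.3, 182.7, 174.7]
eef_rot: [0.77, 3.042, 0.003]
ft_force: [-0.6, -0.3, -0.0]
width: 0.01
```

View pics/w16.png

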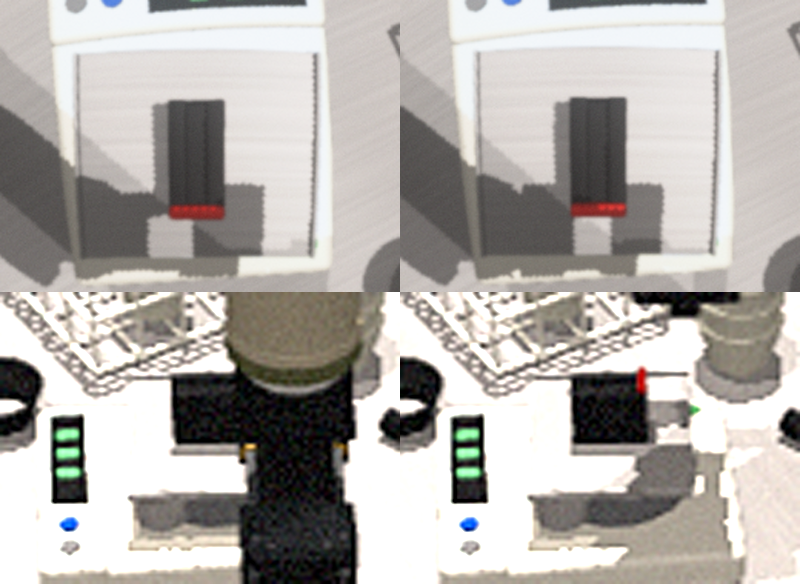

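```bash
python3 - <<'E'
import pickle,cv2
c,im,a,d=pickle.load(open('w16.pkl','rb'))
cv2.imwrite('pics/w16z.png',cv2.resize(im[30:220,130:390,::-1],(800,585),interpolation=cv2.INTER_CUBIC))
E
```

```text
(no output)
```

View pics/w16z.png

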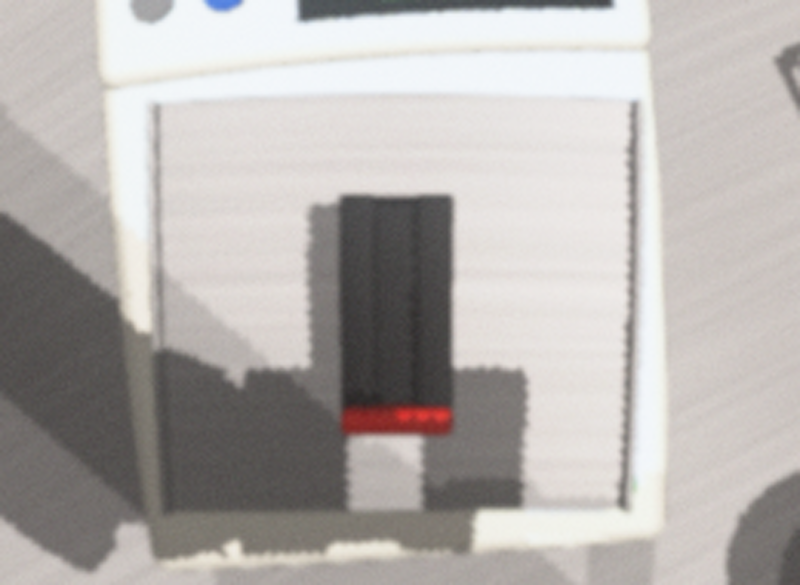

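```bash
python3 - <<'E'
from h import *
import pickle
np.set_printoptions(precision=2,suppress=True)
F=lambda u,v:(130+u/3.077-.35,30+v/3.077-.35)
for f,C in(('w7.pkl',[(158,106),(631,106),(620,515),(163,516),(337,200),(449,200)]),('w16.pkl',[(158,100),(634,100),(622,511),(163,511),(341,196),(453,196)])):
    c=pickle.load(open(f,'rb'))[0]
    print(pnp(c,[F(*p) for p in C]))
E
python3 -m crank '0 0 1 0 0 0 0;-10.2 -19.2 1 0 0 0 0;-10.2 -19.2 0 0 0 0 0;-10.2 -19.2 0 0 0 0 0;-10.2 -19.2 -3 0 0 0 0;-10.2 -19.2 -6.3 0 0 0 0;-10.2 -19.2 -6.3 0 0 0 0;-10.2 -19.2 -6.3 0 0 0 0;-10.2 -19.2 -6.3 0 0 0 0;-10.2 -19.2 -6.3 0 0 0 0'; python3 - <<'E'
from h import *
import pickle
c=cams.calibration('wrist');im=cams.snapshot('wrist');a=cams.snapshot('scene');d=cams.snapshot('side')
pickle.dump((c,im,a,d),open('w17.pkl','wb'))
o=pickle.load(open('w8.pkl','rb'))[1]
f=lambda im:cv2.resize(im[50:230,392:512,::-1],(400,600),interpolation=cv2.INTER_CUBIC)
cv2.imwrite('pics/w17.png',np.hstack([f(o),f(im)]))
E
```

```text
(array([520.72, 210.49, 108.9 ]), np.float64(-28.519131696902637), array([-0.3 , -1.12, -0.  ]), np.float64(1.7870332503588309))
(array([520.76, 210.8 , 109.69]), np.float64(-28.666092440031818), array([-0.52, -0.45, -0.  ]), np.float64(1.8092251035894935))
time: 31.4
tool_pos: [471.9, -6.4, 113.3]
eef_rot: [0.763, 3.042, 0.007]
ft_force: [0.4, 0.1, 0.7]
width: 0.003
```

View pics/w17.png

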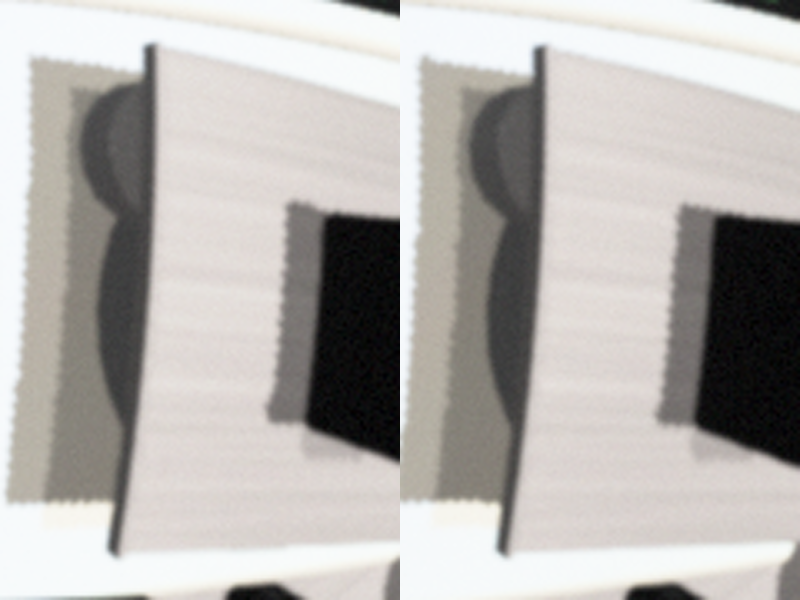

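```bash
python3 - <<'E'
from h import *
import pickle
np.set_printoptions(precision=1,suppress=True)
f=lambda im:cv2.resize(im[10:240,352:402,::-1],(174,800),interpolation=cv2.INTER_CUBIC)
c7,i7=pickle.load(open('w7.pkl','rb'))[:2];c8,i8=pickle.load(open('w8.pkl','rb'))[:2]
# enlarged crops of w8 rear and front corner, w7 rear & front corner (10x, 40x30 px)
def cr(im,x,y): return cv2.resize(im[y:y+30,x:x+40,::-1],(400,300),interpolation=cv2.INTER_CUBIC)
cv2.imwrite('pics/cc.png',np.vstack([np.hstack([cr(i7,150,45),cr(i7,165,190)]),np.hstack([cr(i8,365,35),cr(i8,365,205)])]))
E
```

```text
(no output)
```

View pics/cc.png

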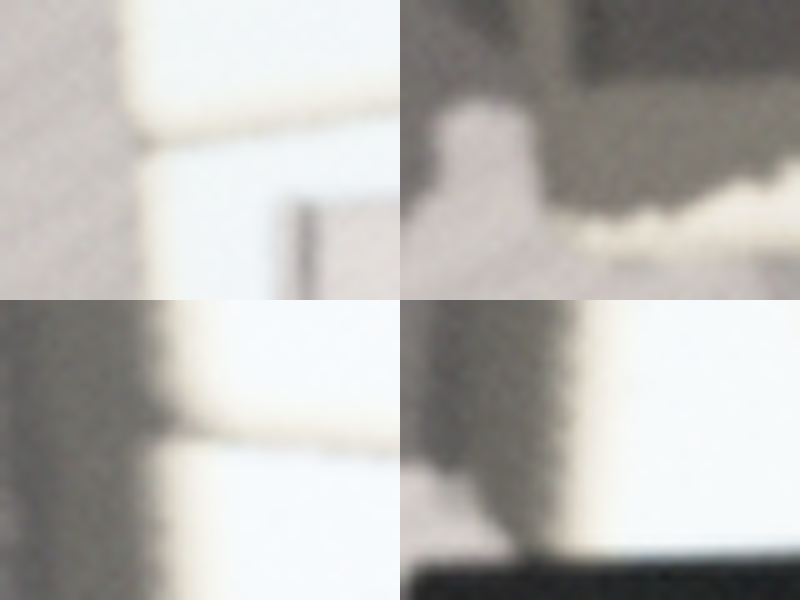

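```bash
python3 - <<'E'
from h import *
import pickle
from scipy.optimize import least_squares
np.set_printoptions(precision=2,suppress=True)
px=lambda u,v:(u*.64-.2,v*.64-.2);F=lambda u,v:(130+u/3.077-.35,30+v/3.077-.35);G=lambda u,v:(392+u/3.333-.35,50+v/3.333-.35)
c2=pickle.load(open('w2.pkl','rb'))[0];c7=pickle.load(open('w7.pkl','rb'))[0];c8=pickle.load(open('w8.pkl','rb'))[0];c16=pickle.load(open('w16.pkl','rb'))[0]
m2=[px(*p) for p in[(286,109),(513,109),(509,302),(291,302),(371,157),(422,157)]]
m7=[F(*p) for p in[(158,106),(631,106),(620,515),(163,516),(337,200),(449,200)]]
m16=[F(*p) for p in[(158,100),(634,100),(622,511),(163,511),(341,196),(453,196)]]
m8=[G(154,46),None,None,G(119,551),None,None]
def rot(c,e):
    c=dict(c);c['orientation']=(R.from_rotvec(c['orientation'])*R.from_rotvec(e)).as_rotvec();return c
def P(p): # x y z yaw wx wy
    return (R.from_euler('z',p[3])*R.from_rotvec([p[4],p[5],0])).apply(OB)+p[:3]
def res(q):
    e=q[:3];r=[]
    A=P(np.r_[q[3:7],0,0]);B=P(q[7:13])
    for c,m,X in((c2,m2,A),(c7,m7,B),(c16,m16,B),(c8,m8,B)):
        for u,x in zip(m,X):
            if u is not None: r+=list(proj(rot(c,e),x,True)-u)
    r+=list(e/np.radians(1))
    return r
x0=np.r_[0,0,0,559.5,-288.6,48,np.radians(-30.6),520.8,210.5,111,np.radians(-28.4),0,0]
s=least_squares(res,x0,loss='soft_l1')
q=s.x;print("cam err deg",np.degrees(q[:3]),"A",q[3:6],np.degrees(q[6]),"B",q[7:10],np.degrees(q[10:]),"rms",np.sqrt(np.mean(s.fun**2)))
J=s.jac;print("sd deg",np.degrees(np.sqrt(np.diag(np.linalg.inv(J.T@J))))[11:]*.8)
E
```

```text
cam err deg [-0.14 -0.63 -0.19] A [ 558.33 -292.13   49.73] -30.501880235925547 B [520.15 207.86 111.52] [-28.52  -1.43  -0.5 ] rms 1.1184515389746166
sd deg [0.7  0.73]
```

```bash
python3 - <<'E'
from h import *
a=cams.snapshot('scene');cv2.imwrite('pics/fin.png',a[:,:,::-1])
E
```

```text
(no output)
```

View pics/fin.png

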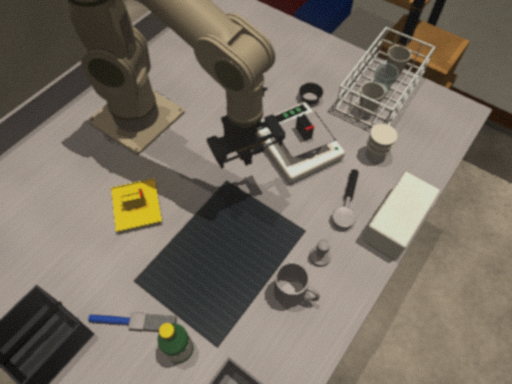

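```bash
python3 -m crank '0 0 -2 5.9 -3.2 0 0;0 0 -4 11.7 -6.3 0 0;0 0 -6 17.6 -9.5 0 0;0 0 -7 20.2 -10.9 0 0;0 0 -7 20.2 -10.9 0 0;0 0 -7 20.2 -10.9 0 0;0 0 -7 20.2 -10.9 0 0;0 0 -7 20.2 -10.9 0 0'; python3 - <<'E'
from h import *
import pickle
c=cams.calibration('wrist');im=cams.snapshot('wrist')
pickle.dump((c,im),open('w18.pkl','wb'))
cv2.imwrite('pics/w18.png',cv2.resize(im[:,:,::-1],(800,600),interpolation=cv2.INTER_CUBIC))
E
```

```text
time: 32.27
tool_pos: [473.3, -5.5, 44.1]
eef_rot: [0.722, 2.891, 0.591]
ft_force: [-1.1, -0.3, 0.8]
width: 0.002
```

View pics/w18.png

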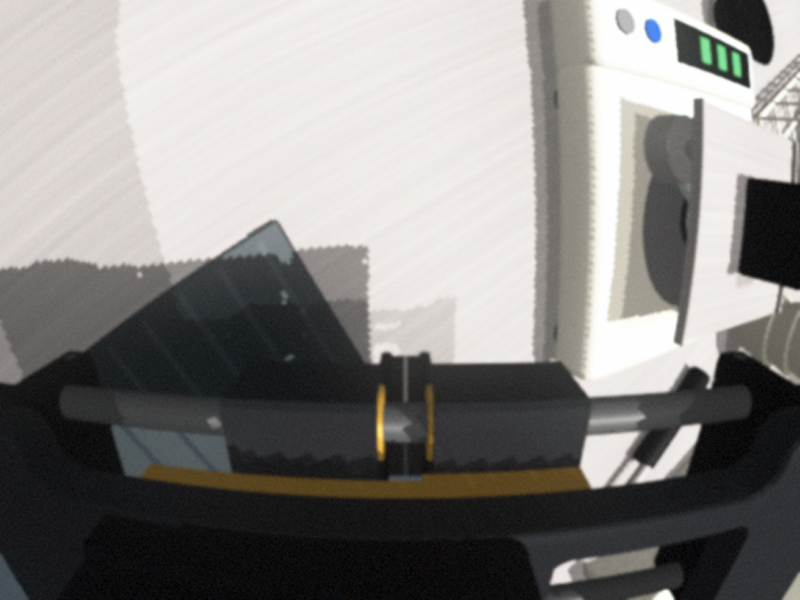

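```bash
python3 - <<'E'
from h import *
import pickle
np.set_printoptions(precision=1,suppress=True)
c,im=pickle.load(open('w18.pkl','rb'))
cv2.imwrite('pics/w18z.png',cv2.resize(im[40:240,345:512,::-1],None,fx=3,fy=3,interpolation=cv2.INTER_CUBIC))
def mk(t,yaw,rv,p,piv):
    return R.from_euler('z',yaw,degrees=True).apply(R.from_rotvec(np.radians(rv)).apply(np.array(p)-piv)+piv)+t
t=np.array([520.8,210.6,112.])
Z=lambda P:(proj(c,P,True)+.35-[345,40])*3
for n,rv,pv in[("level",(0,0,0),(0,0,0)),("cup",(0,-1.9,0),(-40,0,-45)),("groove",(1.56,.95,0),(50,0,-45))]:
    print(n,[Z(mk(t,-28.5,rv,p,np.array(pv))) for p in[(-65,-75,-26),(65,-75,-26),(-65,75,-26)]])
# case near edge top: y=-100, x -95..95 about (519.7,210.1), yaw -24.5
for x in(-95,-50,0,50,90):print("case",Z(R.from_euler('z',-24.5,degrees=True).apply([x,-100,0])+[519.7,210.1,44]))
E
```

```text
level [array([298.1,  64.5]), array([256.7, 539.8]), array([485.5, 152.8])]
cup [array([295.5,  62.4]), array([266.6, 541.3]), array([483.7, 151.1])]
groove [array([296.7,  65.2]), array([249.3, 538.6]), array([493.8, 154.1])]
case [105.  -29.2]
case [114.  128.6]
case [114.9 307.7]
case [106.7 478.1]
case [ 95.5 601.2]
```

View pics/w18z.png

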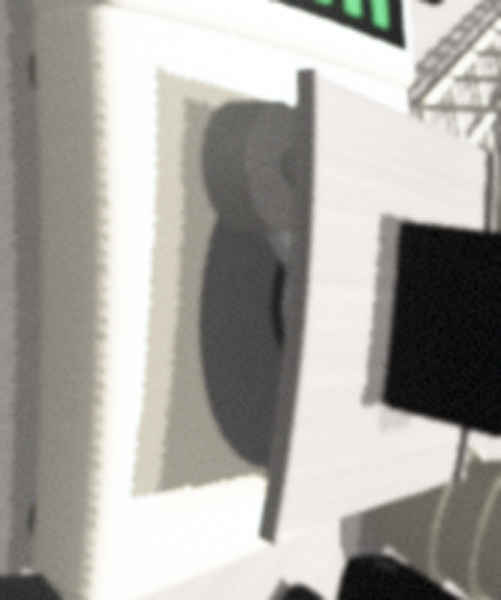

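```bash
python3 -c "
from plant import workorder,sensors
s=sensors.state();print(s['time'],s['ft_force']);print(workorder.close_job())"
```

```text
32.3167 [ 1.33427445 -0.15944266  0.51932887]
the job is handed in; nothing more can be done
None
```

The platform is back on the scale with its red stop away from the display, bedded with about 9.6 N on the saddle and left untouched. I handed the job in at 32.3 s. It did not need easing about after I let go.

**Load on the scale:** pressing peaked at about 9.6 N, so the scale carried roughly 14 N with the platform, below its 20 N limit.

**Checks that agreed:**
- **Position:** the platform's centre and turn matched the measured carrier within about 0.5 mm and 0.3 degrees.
- **Touch before bedding:** light touches on the ribs 29 mm apart along x met at the same height within about 0.2 mm. A cup foot out of its seat would have made about 1 mm.
- **Last low wrist view:** the near plate edge's end-to-end offset in the picture was 41 px. A level platform should show 41, one with the cup foot out 29, and one with the groove foot out 47.
- **Views before and after pressing:** the platform's pose did not change visibly.
- **Other things:** the scene camera shows nothing else on the bench moved.

**Checks that disagreed or were unclear:**
- **Lean from wrist pictures:** estimates were noisy, between about 0.5 and 1.5 degrees. An early two-view estimate even put the front edge 4.6 mm high. I trusted the touch test and the last low view instead.
- **Closed fingertips:** they sat about 23 mm above the reported tool point, so touch and press happened lower than expected.
- **Sideways force:** about 3 to 4 N acted sideways at most while pressing, so the push was not perfectly straight down.
- **Foot at the groove:** its seating is inferred from these views and the position match; I did not touch-test lean across y.

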